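Shut and latch the filings box

TASK

Shut the open lid of the sheet-metal filings box, hook the wire bail of its front latch over the keeper on the lid, and push the latch lever down until it lies fully home, so that the lid is drawn tight on its rubber seal. Do it gently: feel the bail into the keeper without forcing it, push the lever with closed fingertips and stop as soon as it bottoms, and leave the other things on the bench where they are.

Things in the scene. Friction and masses are not known exactly. Their poses are not given: they have to be found in the camera images.
- filings_box: grey painted sheet-metal box, fixed to the bench; body 100 (x) x 150 (y) x 72 mm, 93 mm tall with its lid shut. Origin at the centre of its underside, +x to the back (lid hinge), -x to the front (latch), z up. Lid hinge axis: parallel to y at x = +53, z = 75 mm; lever pivot at x = -64, z = 50 mm.
- lid (a joint): lid angle, rad: 0 = drawn tight, 0.05 = resting on the uncompressed seal, larger = more open; stays where it is left (friction 0.16 N m, 0.25 kg). From 0.05 to 0 the seal resists with up to 60 N at the front edge: only the latch holds it tight. Closed, the lid's top face is 18 mm above the hinge axis, its front face 103 mm from the axis.
- lid_edge (a point): middle of the upper front edge of the lid (a cap 100 x 150 mm, 18 mm deep); moves with the lid.
- keeper (a point): centre of the bar's seat in the keeper, a steel hook 18 mm wide (y) on the middle of the lid's front; axes along the box's when shut. Its trough is open upward, 6 mm wide (x): back wall at x = +3 mm, up to z = +14; floor at z = -2; in front a lip 3 mm thick, top at z = +4.8. The bar goes over the lip, then down behind it. Over 25 N bends it. Lid resting: at box x = -60, z = 90 mm.
- lever (a joint): latch lever angle, rad: 0 = home (hard stop), hanging flat in front of the box; 1.57 = straight out to the front; up to 2.5 = tilted up. Stays where it is left (friction 0.025 N m). With the bail hooked the seal's load begins below 1.25, is hardest near 0.75 (5 to 6 N at the lever's end), passes centre near 0.1 and then stays down. Over 25 N bends it.
- lever_pivot (a point): axis of the lever on the box's front, parallel to the box's y; fixed to the box. With the lid resting on its seal and the bar in the keeper's trough the lever stands at 1.2 to 1.4 rad; with the bar merely on top of the lip, above 1.55 rad.
- lever_end (a point): outer face of the lever's flared free end, 37 mm from the pivot, 18.5 mm wide (y), 3 mm thick steel. With the lever home it is at box x = -73, z = 14 mm and stands farther out to the front than any other part of the latch.
- bail_bar (a point): middle of the bail's crossbar, parallel to the box's y. The bail is a loop of 4 mm steel wire 40 mm wide outside; its two 46 mm legs turn on a pin on the lever 12 mm from the lever's pivot. A weak spring (0.2 N at the bar) swings it out unless the keeper's lip holds it. The bar takes the lever along: it can lie 36 to 56 mm from the pivot. Can be pinched across the legs from above.
- brass_brush: brush with wooden handle, 16 x 155 x 19 mm, lies right of the box; bystander, origin under its centre.
- beeswax_puck: brown wax puck, 43 mm across, 13 mm high; bystander left of the box.
- phial: small jar with blue cap, 33 mm across, 42 mm high; bystander left of the box.
- graver: graver with dark wooden bulb handle, 112 mm long; bystander behind the box.

How it is judged:
By the outcome, as a careful person would: the job done as asked, in the order asked, and still so for the second after the job is handed in, with the robot touching nothing.
It also fails if it takes over 58 s, if anything falls off the work surface, if the arm or the gripper's body presses on something with over 40 N, if the wrist force passes 120 N, or if a joint passes its speed limit or range.

ROBOT

A 7-joint arm with a two-finger parallel gripper is mounted at the origin on a cart in front of the work surface, level with it; the furniture and walls round the work are solid. World frame = base frame: x ahead of the robot, y to its left, z up, the work surface at z = 0. Lengths are in m, angles in rad, forces in N, time in s.
With the tool pointing down it reaches from about 0.4 to 0.85 m from the base axis. Payload 10.4 kg.
Tool frame: the origin (TCP) lies on the centre line of the jaws, within the pads' length; the fingertips stand 11 mm ahead of it and the grasp point (between the pads) lies 8 mm behind it (tip_reach is the distance from the TCP to the fingertips, in m); z points along the fingers, y is the line along which they close (so a half turn about z gives the same grasp; the last joint's range is limited). The gripper opens to 85 mm and grips with 20 to 120 N. Pads are 22 mm wide; open, the fingers measure 114 mm over their backs; the gripper's body (76 mm by 85 mm) begins 54 mm behind the grasp point. The pads swing forward as they close: fully open they stand 13 mm farther back than shut.
Start: joints at [1.135, 0.332, -0.065, 1.46, 0.022, 1.35, -0.088], TCP at [0.251, -0.573, 0.217] pointing down, gripper open.
Joint ranges: [-2.6, 2.6], [-0.5, 2.12], [-1.47, 1.34], [0.16, 2.42], [-1.27, 4.41], [0.06, 2.06], [-2.6, 2.6]. Speed limits (rad/s): [2.22, 2.22, 2.79, 2.79, 3.14, 3.14, 3.14].

INTERFACE

Orientations are given as a unit quaternion [x, y, z, w].
In Python, from workcell import get_obs, camera, hand_in, tip_reach gives the robot as it stands. The module is installed in compiled form; this text tells all that it offers.
- The arm moves only by the tool move_arm, never from a script. Its argument "plan" is a list of rows, each an object with "delta_pos": the shift along the tool's x, y, z in m, a list of three; "turn": the turn, a rotation vector about the tool's x, y, z in rad, a list of three; "fingers": the closure, from 0 (fully open) to 1 (shut). A call has 1 to 12 rows; each row is the pose to reach, as a shift and turn from the pose commanded when the call began, along the tool's axes at that moment; what a row does not reach only later rows make up. A row lasts 1/8 s, in which the tool goes at most 62.5 mm and 10.7 degrees, less where a joint would pass 70% of its speed; a pose out of reach is approached as far as the arm can. A call with a gripper value outside its range is refused whole. The fingers move at their own pace and stop on an object; "force" is the grip in N (left out, the last holds). Time passes only in rows, so rows that repeat a pose let the fingers close. It gives the time, the measured TCP pose, the force, the opening and the grip force at its end, in the units of the state.
- get_obs(): the state, without advancing time (a new reading comes with each control period).
- camera(name): name is "scene" or "side" or "wrist"; returns a dict with "color" (400x640x3 uint8, red, green, blue), "range_z" (400x640 float32, m along the optical axis (not along the pixel's ray), 0 where there is no reading), "fx", "fy", "cx", "cy" (pixels), "R" (3x3) and "t" (3): a world point X has camera coordinates R X + t; the wrist camera has in their place "tool_from_camera" (4x4, takes a point from camera to tool coordinates, whose origin is the TCP and whose axes are the flange's). Camera axes: x right, y down, z forward; pixel columns grow to the right and rows downward; lengths in m; the calibration is good to about 2 mm. A picture is of the moment at which its call begins: read the wrist's pose just before it.
- hand_in(): hands the job in; it is judged then, once.
The state is a dict: "clock": time; "joint_pos": joint angles; "joint_velocities": joint speeds; "tau": joint torques, N m; "position": TCP position; "ee_rot": TCP orientation; "ft_force": force on the tool from outside, world axes, zero at the start; "torque": the same for the moment, N m; "grip_width": opening from 0.0 (shut) to 1.0 (fully open); "grasp_force": force on a finger pad.
Only numpy, scipy, OpenCV 4.12 (cv2) and the standard library are available. Lean on these libraries where they do the work, as an engineer would, in place of code of your own. Each camera call takes 0.05 s, during which the arm holds its last target. There are 200 camera calls.

## Working session

There is one attempt and no reset: what is moved stays moved. The work goes in short steps, Python scripts to look and compute and a tool call to move; the robot and the scene stay as the last step left them, time stands still between calls to the robot, and variables do not carry over. Pictures are saved under pics/ and viewed, at most 10 in all, crops included, and the job is handed in when it is done.

Besides the shell and the picture viewer there is one more tool, called after "Request:" by a JSON object that holds its "fn" and its "kwargs". move_arm: Moves the arm, as the interface text tells. Its arguments: {"type":"object","properties":{"plan":{"type":"array","items":{"type":"object","properties":{"delta_pos":{"type":"array","items":{"type":"number"}},"turn":{"type":"array","items":{"type":"number"}},"fingers":{"type":"number"}}}},"force":{"type":"number"}},"required":["plan"]}

```bash
mkdir -p pics
cat > h.py <<'E'
import numpy as np,cv2
from scipy.spatial.transform import Rotation as Ro
from workcell import get_obs,camera,hand_in,tip_reach
def snap(n,f,crop=None,s=1):
    o=get_obs();c=camera(n);np.savez('pics/'+f,**{k:v for k,v in c.items()},pos=o['position'],rot=o['ee_rot'])
    im=c['color'][:,:,::-1]
    if crop: a,b,u,v=crop;im=im[b:v,a:u]
    cv2.imwrite('pics/'+f+'.png',cv2.resize(im,None,fx=s,fy=s,interpolation=cv2.INTER_CUBIC));return c
def crop(f,a,b,u,v,s,out):
    c=np.load('pics/'+f+'.npz');cv2.imwrite('pics/'+out+'.png',cv2.resize(np.ascontiguousarray(c['color'][b:v,a:u,::-1]),None,fx=s,fy=s,interpolation=cv2.INTER_CUBIC))
def world(f,u,v):
    c=np.load('pics/'+f+'.npz');z=np.median([q for q in c['range_z'][v-1:v+2,u-1:u+2].ravel() if q>0] or [0])
    p=np.array([(u-c['cx'])/c['fx']*z,(v-c['cy'])/c['fy']*z,z])
    if 'R' in c: return c['R'].T@(p-c['t'])
    T=c['tool_from_camera'];return Ro.from_quat(c['rot']).apply(T[:3,:3]@p+T[:3,3])+c['pos']
E
python3 - <<'E'
from h import *
np.set_printoptions(precision=4,suppress=True)
o=get_obs()
for k in o: print(k,o[k])
print(tip_reach)
for n in('scene','side'):
    c=snap(n,n+'0');print(n,c['R'].T@-c['t'],c['fx'])
a=cv2.imread('pics/scene0.png');b=cv2.imread('pics/side0.png')
E
```

```text
clock 0.0
joint_pos [ 1.1354  0.3329 -0.0647  1.4609  0.0216  1.3499 -0.0885]
joint_velocities [ 0.0018  0.0005 -0.0013  0.0001 -0.0012 -0.001  -0.0025]
tau [ -0.0002 -62.5419   0.0493 -39.1607   0.0163   0.0096  -0.0001]
position [ 0.2506 -0.5721  0.2165]
ee_rot [ 0.9788  0.205  -0.0002 -0.0007]
ft_force [-0.6454  0.7251  0.7307]
torque [-0.0102  0.0086 -0.0249]
grasp_force 0.0
grip_width 0.9970643541775012
0.011
scene [-0.0196  0.5999  0.7353] 506.5786266125235
side [ 0.4363 -0.8686  0.7034] 396.46386076779703
```

View pics/scene0.png

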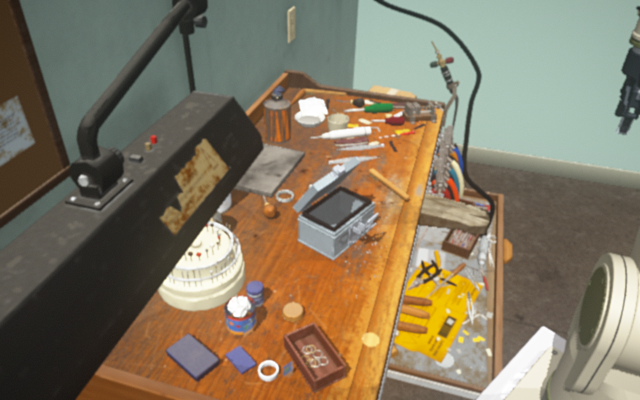

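View pics/side0.png

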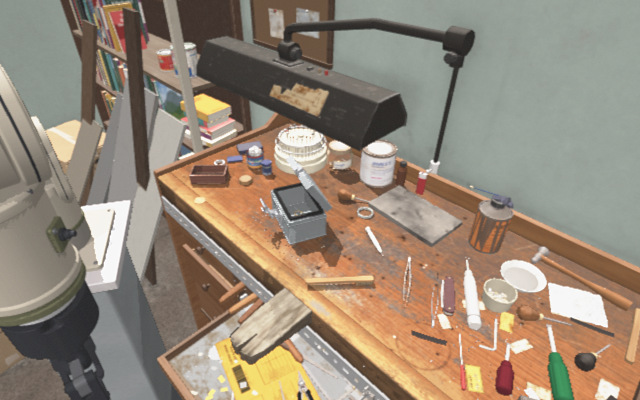

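Run:
```python
from h import *
np.set_printoptions(precision=4,suppress=True)
a=np.load('pics/scene0.npz')['color'][145:265,290:390,::-1];b=np.load('pics/side0.npz')['color'][140:260,255:355,::-1]
cv2.imwrite('pics/pair0.png',cv2.resize(np.hstack([a,b]),None,fx=4,fy=4,interpolation=cv2.INTER_CUBIC))
# box point cloud
for n,(u0,v0,u1,v1) in dict(scene=(290,150,390,262),side=(255,145,340,250)).items():
    c=np.load('pics/%s0.npz'%n);P=[]
    for v in range(v0,v1):
        for u in range(u0,u1):
            if c['range_z'][v,u]>0:
                P.append(world(n+'0',u,v))
    P=np.array(P);np.save('pics/%s_pc'%n,P);print(n,len(P))
    for lo,hi in((.06,.08),(.02,.06),(.09,.25)):
        q=P[(P[:,2]>lo)&(P[:,2]<hi)];print(lo,len(q),q.min(0),q.max(0))
        if lo<.09: print(cv2.minAreaRect(q[:,:2].astype(np.float32)*1000))
```

```text
scene 11159
0.06 1362 [ 0.5083 -0.1377  0.06  ] [0.663  0.0237 0.08  ]
((583.7123413085938, -59.11946105957031), (153.59938049316406, 151.94976806640625), 6.918367862701416)
0.02 1630 [ 0.5208 -0.1392  0.02  ] [0.6854 0.0237 0.06  ]
((602.5040283203125, -56.853843688964844), (164.1253662109375, 151.2432403564453), 8.266719818115234)
0.09 971 [ 0.5055 -0.1329  0.0902] [0.6533 0.0247 0.179 ]
side 8896
0.06 1114 [ 0.5061 -0.1406  0.06  ] [0.7783 0.2705 0.08  ]
((644.0214233398438, 57.548431396484375), (407.0373840332031, 254.64813232421875), 85.41912841796875)
0.02 1949 [ 0.5197 -0.1404  0.02  ] [0.7919 0.2806 0.06  ]
((628.55810546875, 57.8199462890625), (413.1917419433594, 269.46380615234375), 78.51776885986328)
0.09 724 [ 0.507  -0.133   0.0902] [0.7873 0.2069 0.1804]
```

View pics/pair0.png

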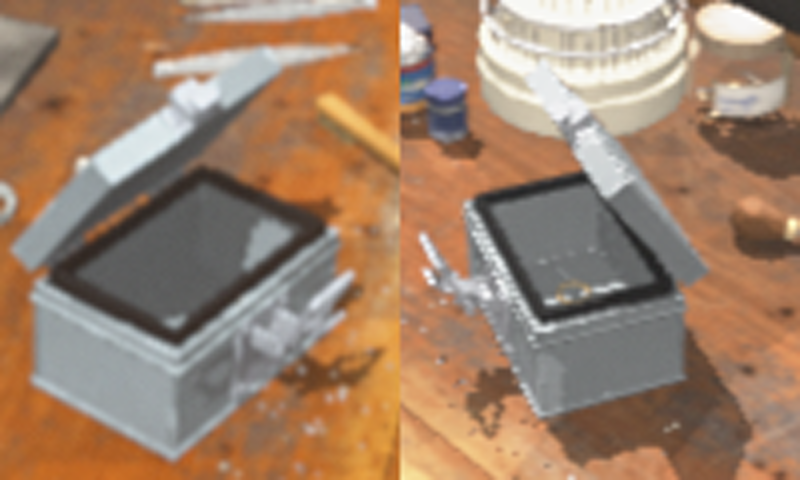

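Run:
```python
from h import *
from scipy.optimize import least_squares
np.set_printoptions(precision=4,suppress=True)
A=np.load('pics/scene_pc.npy');B=np.load('pics/side_pc.npy')
def fit(P):
    P=P[(P[:,2]>.012)&(P[:,2]<.062)&(P[:,0]<.72)&(P[:,0]>.48)&(P[:,1]<.05)&(P[:,1]>-.17)]
    best=None
    for x0 in(.58,.6,.62):
      for yw in(-.3,-.1,0.1,.3):
        def f(p):
            c,s=np.cos(p[2]),np.sin(p[2]);d=P[:,:2]-p[:2]
            q=np.abs(np.c_[c*d[:,0]+s*d[:,1],-s*d[:,0]+c*d[:,1]])-[.05,.075]
            return np.where((q>0).any(1),np.hypot(*np.maximum(q,0).T),q.max(1))
        r=least_squares(f,[x0,-.06,yw],loss='cauchy',f_scale=.002)
        if best is None or r.cost<best[0].cost: best=(r,f)
    r,f=best;print(r.x,r.cost,len(P),(np.abs(f(r.x))<.002).mean());return r.x
fit(A);fit(B);p=fit(np.r_[A,B])
np.save('box.npy',p)
c,s=np.cos(p[2]),np.sin(p[2])
for n,P in(('scene',A),('side',B)):
    d=P[:,:2]-p[:2];Q=np.c_[c*d[:,0]+s*d[:,1],-s*d[:,0]+c*d[:,1],P[:,2]]*1000
    l=Q[(Q[:,0]<-54)&(Q[:,2]>12)&(abs(Q[:,1])<40)&(Q[:,2]<110)];l=l[np.argsort(l[:,0])];print(n,len(l));print(l[::max(1,len(l)//25)].round(0).tolist())
    m=Q[(Q[:,2]>95)&(abs(Q[:,1])<80)&(Q[:,0]<150)&(Q[:,0]>-100)];t=m[np.argsort(-m[:,2])][:15];print(t.round(0).tolist())
```

```text
[ 0.6006 -0.0577  0.1222] 0.0022302749679525076 1965 0.7470737913486005
[ 0.6001 -0.0596  0.1426] 0.0016024140676565422 1280 0.73125
[ 0.6004 -0.0585  0.13  ] 0.004210314124979391 3245 0.6699537750385208
scene 182
[[-94.0, -12.0, 96.0], [-93.0, 13.0, 96.0], [-92.0, -6.0, 74.0], [-92.0, -4.0, 73.0], [-91.0, -0.0, 72.0], [-90.0, 5.0, 96.0], [-88.0, 19.0, 87.0], [-86.0, 19.0, 78.0], [-85.0, 0.0, 66.0], [-83.0, 5.0, 63.0], [-81.0, 19.0, 72.0], [-81.0, -14.0, 61.0], [-79.0, 18.0, 66.0], [-79.0, -1.0, 65.0], [-77.0, 18.0, 59.0], [-77.0, 10.0, 57.0], [-76.0, 19.0, 56.0], [-73.0, 20.0, 56.0], [-71.0, 7.0, 60.0], [-67.0, 4.0, 56.0], [-64.0, 7.0, 54.0], [-63.0, 5.0, 55.0], [-61.0, -5.0, 53.0], [-59.0, -4.0, 53.0], [-57.0, 1.0, 52.0], [-56.0, -12.0, 52.0]]
[[-2.0, -2.0, 179.0], [-0.0, -0.0, 179.0], [-1.0, 4.0, 179.0], [-2.0, 3.0, 179.0], [-4.0, 1.0, 179.0], [-1.0, -7.0, 179.0], [-2.0, -8.0, 179.0], [1.0, -5.0, 179.0], [-4.0, 5.0, 178.0], [-4.0, -6.0, 178.0], [11.0, -4.0, 178.0], [-2.0, -5.0, 178.0], [12.0, -3.0, 178.0], [-5.0, 3.0, 178.0], [-2.0, 5.0, 177.0]]
side 140
[[-95.0, 2.0, 72.0], [-94.
[... 174 characters left out ...]
7.0, 66.0], [-83.0, -9.0, 64.0], [-82.0, 17.0, 77.0], [-80.0, -19.0, 71.0], [-78.0, -18.0, 59.0], [-77.0, -7.0, 64.0], [-75.0, -19.0, 62.0], [-74.0, -6.0, 62.0], [-73.0, -10.0, 58.0], [-71.0, 16.0, 55.0], [-69.0, -7.0, 58.0], [-67.0, -9.0, 52.0], [-65.0, -10.0, 46.0], [-64.0, 2.0, 57.0], [-62.0, 7.0, 55.0], [-60.0, -12.0, 49.0], [-59.0, -1.0, 54.0], [-57.0, -11.0, 47.0], [-55.0, -12.0, 45.0]]
[[0.0, -4.0, 180.0], [-2.0, -3.0, 180.0], [-4.0, -7.0, 180.0], [11.0, 4.0, 180.0], [-4.0, -1.0, 180.0], [8.0, 5.0, 179.0], [-1.0, -6.0, 179.0], [-2.0, 5.0, 179.0], [0.0, 4.0, 179.0], [-6.0, 2.0, 179.0], [-4.0, 6.0, 179.0], [10.0, 1.0, 178.0], [12.0, 0.0, 178.0], [-4.0, -8.0, 178.0], [-5.0, -2.0, 178.0]]
```

```bash
cat >> h.py <<'E'
B=np.load('box.npy');RB=Ro.from_euler('z',B[2]);b0=np.array([B[0],B[1],0])
def tobox(p): return RB.inv().apply(np.asarray(p)-b0)*1000
def rows(targets,pose=None):
    """targets (x,y,z mm box frame of TCP, tilt): tilt>0 = tool body leans to -x; prints tool-frame delta and turn"""
    o=get_obs();p,q=(o['position'],Ro.from_quat(o['ee_rot']))
    for x,y,z,t in targets:
        w=RB.apply(np.array([x,y,z])/1000)+b0
        R=RB*Ro.from_euler('x',np.pi)*Ro.from_euler('y',t)
        print((x,y,z,t),'d',q.inv().apply(w-p).round(4),'turn',(q.inv()*R).as_rotvec().round(3))
def st():
    o=get_obs();R=RB*Ro.from_euler('x',np.pi)
    print('t',round(o['clock'],2),'box',tobox(o['position']).round(1),'rot',(R.inv()*Ro.from_quat(o['ee_rot'])).as_rotvec().round(3),'F(box)',RB.inv().apply(o['ft_force']).round(1),'w',round(o['grip_width'],3),'gf',round(float(o['grasp_force']),1))
E
python3 - <<'E'
from h import *
np.set_printoptions(precision=4,suppress=True)
st();rows([(80,0,225,0),(50,0,170,0)])
R=RB*Ro.from_euler('x',np.pi)*Ro.from_euler('y',.4);print('tool z in box',RB.inv().apply(R.apply([0,0,1])))
for n,pts in dict(scene=[(120,200),(200,160),(250,150),(215,110)],side=[(220,60),(300,110),(360,130),(395,110),(290,60)]).items():
    for u,v in pts: print(n,u,v,world(n+'0',u,v))
E
```

```text
t 0.1 box [-413.5 -464.   216.6] rot [ 0.001 -0.    -0.283] F(box) [ 0. -0.  0.] w 1.0 gf 0.0
(80, 0, 225, 0) d [ 0.6034 -0.3079 -0.0081] turn [-0.001  0.     0.283]
(50, 0, 170, 0) d [ 0.5746 -0.3162  0.047 ] turn [-0.001  0.     0.283]
tool z in box [ 0.3894 -0.     -0.9211]
scene 120 200 [0.6373 0.3836 0.2839]
scene 200 160 [0.7088 0.202  0.2503]
scene 250 150 [0.7573 0.0555 0.1952]
scene 215 110 [0.8075 0.0994 0.2832]
side 220 60 [0.4671 0.5921 0.2459]
side 300 110 [0.6706 0.2015 0.2065]
side 360 130 [0.7922 0.0183 0.2181]
side 395 110 [0.9172 0.0812 0.234 ]
side 290 60 [0.6764 0.3651 0.3018]
```

Request:
{"fn": "move_arm", "kwargs": {"plan": [{"delta_pos": [0.1, -0.05, -0.008], "turn": [0, 0, 0.1], "fingers": 1}, {"delta_pos": [0.2, -0.1, -0.01], "turn": [0, 0, 0.2], "fingers": 1}, {"delta_pos": [0.3, -0.15, -0.01], "turn": [0, 0, 0.283], "fingers": 1}, {"delta_pos": [0.4, -0.2, -0.01], "turn": [0, 0, 0.283], "fingers": 1}, {"delta_pos": [0.5, -0.25, -0.01], "turn": [0, 0, 0.283], "fingers": 1}, {"delta_pos": [0.583, -0.293, -0.008], "turn": [0, 0, 0.283], "fingers": 1}, {"delta_pos": [0.583, -0.293, -0.008], "turn": [0, 0, 0.283], "fingers": 1}, {"delta_pos": [0.583, -0.293, -0.008], "turn": [0, 0, 0.283], "fingers": 1}, {"delta_pos": [0.583, -0.293, -0.008], "turn": [0, 0, 0.283], "fingers": 1}, {"delta_pos": [0.583, -0.293, -0.008], "turn": [0, 0, 0.283], "fingers": 1}, {"delta_pos": [0.583, -0.293, -0.008], "turn": [0, 0, 0.283], "fingers": 1}, {"delta_pos": [0.583, -0.293, -0.008], "turn": [0, 0, 0.283], "fingers": 1}]}}

```text
clock: 1.6
position: [0.6677, -0.0672, 0.2242]
ee_rot: [0.998, 0.067, -0.001, -0.001]
ft_force: [-0.1, -0.4, -0.1]
grip_width: -0.001
grasp_force: 0.0
```

Run:
```python
from h import *
st();rows([(65,-20,172,0),(36,-20,163,0)])
```

```text
t 1.6 box [ 65.6 -17.3 224.2] rot [ 0.002 -0.001 -0.004] F(box) [-0.2 -0.3 -0.1] w -0.001 gf 0.0
(65, -20, 172, 0) d [-0.0005  0.0028  0.0522] turn [-0.002  0.001  0.004]
(36, -20, 163, 0) d [-0.0295  0.0027  0.0612] turn [-0.002  0.001  0.004]
```

Request:
{"fn": "move_arm", "kwargs": {"plan": [{"delta_pos": [0, 0, 0.052], "turn": [0, 0, 0], "fingers": 1}, {"delta_pos": [-0.015, 0, 0.056], "turn": [0, 0, 0], "fingers": 1}, {"delta_pos": [-0.03, 0, 0.061], "turn": [0, 0, 0], "fingers": 1}, {"delta_pos": [-0.038, 0, 0.064], "turn": [0, 0, 0], "fingers": 1}, {"delta_pos": [-0.045, 0, 0.068], "turn": [0, 0, 0], "fingers": 1}, {"delta_pos": [-0.052, 0, 0.073], "turn": [0, 0, 0], "fingers": 1}, {"delta_pos": [-0.058, 0, 0.078], "turn": [0, 0, 0], "fingers": 1}, {"delta_pos": [-0.064, 0, 0.084], "turn": [0, 0, 0], "fingers": 1}, {"delta_pos": [-0.069, 0, 0.09], "turn": [0, 0, 0], "fingers": 1}, {"delta_pos": [-0.073, 0, 0.097], "turn": [0, 0, 0], "fingers": 1}, {"delta_pos": [-0.077, 0, 0.105], "turn": [0, 0, 0], "fingers": 1}, {"delta_pos": [-0.077, 0, 0.105], "turn": [0, 0, 0], "fingers": 1}]}}

```text
clock: 3.1
position: [0.5901, -0.0801, 0.1192]
ee_rot: [0.998, 0.065, -0.001, -0.0]
ft_force: [-0.0, -0.5, -0.2]
grip_width: 0.001
grasp_force: 0.0
```

Run:
```python
from h import *
st()
c=snap('scene','s1');d=snap('side','d1')
cv2.imwrite('pics/pair1.png',cv2.resize(np.hstack([c['color'][145:265,290:390,::-1],d['color'][140:260,255:355,::-1]]),None,fx=4,fy=4,interpolation=cv2.INTER_CUBIC))
```

```text
t 3.1 box [-13.  -20.1 119.2] rot [ 0.001 -0.002  0.   ] F(box) [-0.1 -0.5 -0.2] w 0.001 gf 0.0
```

View pics/pair1.png

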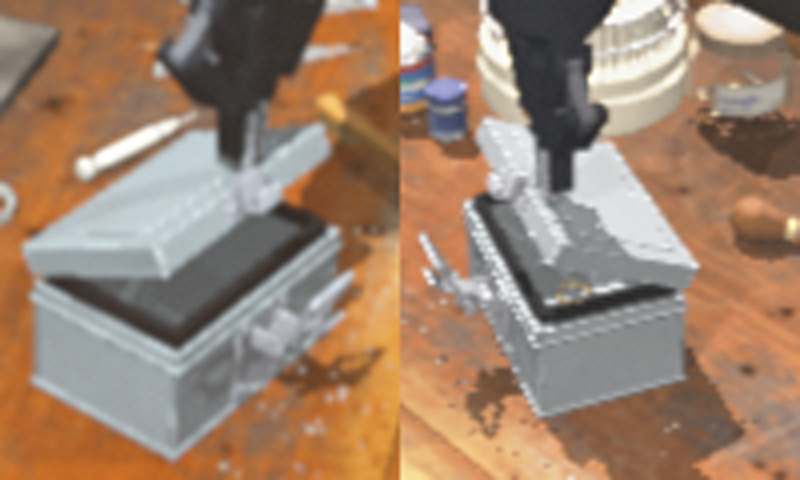

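Request:
{"fn": "move_arm", "kwargs": {"plan": [{"delta_pos": [-0.001, 0, 0.003], "turn": [0, 0, 0], "fingers": 1}, {"delta_pos": [-0.002, 0, 0.006], "turn": [0, 0, 0], "fingers": 1}, {"delta_pos": [-0.003, 0, 0.008], "turn": [0, 0, 0], "fingers": 1}, {"delta_pos": [-0.003, 0, 0.01], "turn": [0, 0, 0], "fingers": 1}, {"delta_pos": [-0.003, 0, 0.01], "turn": [0, 0, 0], "fingers": 1}]}}

```text
clock: 3.82
position: [0.5878, -0.0806, 0.1101]
ee_rot: [0.998, 0.065, -0.0, 0.0]
ft_force: [-0.5, -0.7, 0.8]
grip_width: 0.001
grasp_force: 0.0
```

Request:
{"fn": "move_arm", "kwargs": {"plan": [{"delta_pos": [0, 0, 0.001], "turn": [0, 0, 0], "fingers": 1}, {"delta_pos": [0, 0, 0.001], "turn": [0, 0, 0], "fingers": 1}]}}

```text
clock: 4.08
position: [0.5879, -0.0806, 0.1093]
ee_rot: [0.998, 0.065, 0.0, 0.0]
ft_force: [-0.0, -0.3, 0.5]
grip_width: -0.004
grasp_force: 0.0
```

Request:
{"fn": "move_arm", "kwargs": {"plan": [{"delta_pos": [0, 0, 0.001], "turn": [0, 0, 0], "fingers": 1}, {"delta_pos": [0, 0, 0.001], "turn": [0, 0, 0], "fingers": 1}]}}

```text
clock: 4.32
position: [0.5879, -0.0806, 0.1083]
ee_rot: [0.998, 0.065, 0.0, 0.0]
ft_force: [-1.3, -0.1, -0.2]
grip_width: 0.005
grasp_force: 0.0
```

Request:
{"fn": "move_arm", "kwargs": {"plan": [{"delta_pos": [0, 0, 0.001], "turn": [0, 0, 0], "fingers": 1}, {"delta_pos": [0, 0, 0.001], "turn": [0, 0, 0], "fingers": 1}]}}

```text
clock: 4.58
position: [0.5879, -0.0806, 0.1072]
ee_rot: [0.998, 0.065, -0.0, 0.0]
ft_force: [0.0, 0.5, 0.0]
grip_width: -0.001
grasp_force: 0.0
```

Request:
{"fn": "move_arm", "kwargs": {"plan": [{"delta_pos": [0, 0, 0.001], "turn": [0, 0, 0], "fingers": 1}, {"delta_pos": [0, 0, 0.001], "turn": [0, 0, 0], "fingers": 1}]}}

```text
clock: 4.82
position: [0.5879, -0.0806, 0.1062]
ee_rot: [0.998, 0.065, -0.0, 0.0]
ft_force: [0.2, -0.1, -0.7]
grip_width: -0.003
grasp_force: 0.0
```

```bash
cat >> h.py <<'E'
def cloud(n,f,u0,v0,u1,v1):
    c=camera(n);np.savez('pics/'+f,**c);z=c['range_z'][v0:v1,u0:u1].astype(float);v,u=np.mgrid[v0:v1,u0:u1];m=z>0
    p=np.c_[((u-c['cx'])/c['fx']*z)[m],((v-c['cy'])/c['fy']*z)[m],z[m]]
    return RB.inv().apply((p-c['t'])@c['R']-b0)*1000,c
def lid(P):
    q=P[(P[:,2]>85)&(P[:,2]<150)&(P[:,0]>-45)&(P[:,0]<45)&(abs(P[:,1])<70)&(abs(P[:,1]+20)>25)]
    for _ in range(4):
        k=np.polyfit(q[:,0],q[:,2],1);r=q[:,2]-np.polyval(k,q[:,0]);q=q[abs(r)<max(2,1.5*r.std())]
    print('lid angle',-np.arctan(k[0]),'z at x=0',k[1],len(q))
E
python3 - <<'E'
from h import *
st()
P,c=cloud('scene','s2',290,145,390,265);lid(P)
P,c=cloud('side','d2',255,140,355,260);lid(P)
E
```

```text
t 4.83 box [-15.3 -20.3 106.2] rot [-0. -0.  0.] F(box) [ 0.2 -0.1 -0.7] w -0.003 gf 0.0
lid angle 0.2945631905760738 z at x=0 111.1726482621536 584
lid angle 0.29816368977375723 z at x=0 112.43253481095276 367
```

Run:
```python
from h import *
c=np.load('pics/s2.npz')['color'];d=np.load('pics/d2.npz')['color']
cv2.imwrite('pics/pair2.png',cv2.resize(np.hstack([c[145:265,290:390,::-1],d[140:260,255:355,::-1]]),None,fx=4,fy=4,interpolation=cv2.INTER_CUBIC))
```

```text
(no output)
```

View pics/pair2.png

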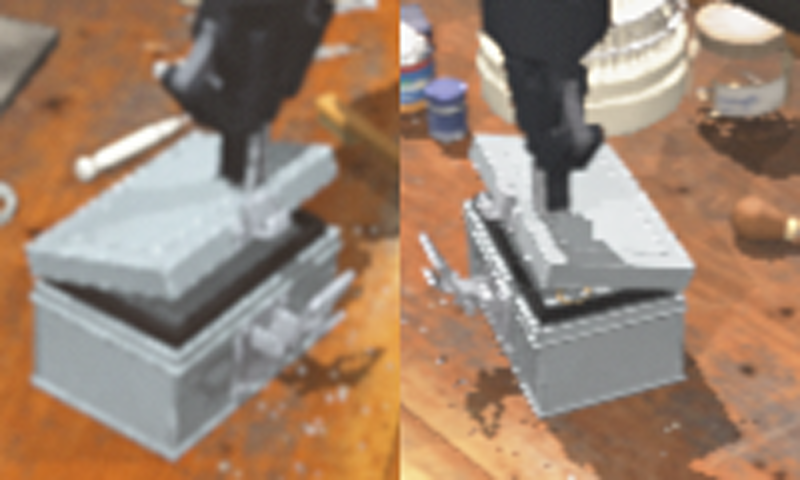

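Run:
```python
from h import *
for n,f,pts in(('side','d2',[(294,188),(294,190),(294,192),(294,194),(300,185),(310,180),(320,190),(322,200),(290,203),(280,175)]),('scene','s2',[(347,186),(349,189),(349,191),(349,193),(320,200),(310,210)])):
    for u,v in pts: print(n,u,v,tobox(world(f,u,v)).round(0))
P=tobox
from workcell import get_obs
print(get_obs()['joint_pos'])
```

```text
side 294 188 [-16. -32. 140.]
side 294 190 [-16. -32. 134.]
side 294 192 [-16. -32. 128.]
side 294 194 [-15. -29. 120.]
side 300 185 [ 18.  18. 108.]
side 310 180 [108. 176.   1.]
side 320 190 [117. 116.   0.]
side 322 200 [ 54. -45.  94.]
side 290 203 [-37. -62. 121.]
side 280 175 [-21.  66. 119.]
scene 347 186 [-16.  -8. 134.]
scene 349 189 [-22.  -7. 129.]
scene 349 191 [-19. -12. 120.]
scene 349 193 [-21.  -8. 118.]
scene 320 200 [ 22.  37. 104.]
scene 310 210 [ 18.  75. 100.]
[ 0.3789093   0.37715903 -0.39209898  1.66434097  0.15621612  1.13113469
 -1.49604037]
```

Run:
```python
from h import *
np.set_printoptions(precision=3,suppress=True)
c=snap('wrist','w1');T=c['tool_from_camera'];print(T)
z=c['range_z'].astype(float);v,u=np.mgrid[0:400,0:640]
p=np.stack([(u-c['cx'])/c['fx']*z,(v-c['cy'])/c['fy']*z,z],-1)@T[:3,:3].T+T[:3,3]
for vv in range(20,400,40): print(vv,[tuple((p[vv,uu]*1000).round().astype(int)) if z[vv,uu]>0 else 0 for uu in range(40,640,80)])
```

```text
[[ 0.    -0.96  -0.279  0.07 ]
 [ 1.    -0.     0.001  0.   ]
 [-0.001 -0.279  0.96  -0.158]
 [ 0.     0.     0.     1.   ]]
20 [(np.int64(118), np.int64(-189), np.int64(107)), (np.int64(118), np.int64(-135), np.int64(105)), (np.int64(118), np.int64(-82), np.int64(106)), (np.int64(118), np.int64(-28), np.int64(105)), (np.int64(118), np.int64(25), np.int64(105)), (np.int64(118), np.int64(78), np.int64(105)), (np.int64(118), np.int64(132), np.int64(107)), (np.int64(118), np.int64(183), np.int64(104))]
60 [(np.int64(93), np.int64(-194), np.int64(106)), (np.int64(93), np.int64(-138), np.int64(105)), (np.int64(93), np.int64(-84), np.int64(106)), (np.int64(93), np.int64(-29), np.int64(105)), (np.int64(93), np.int64(25), np.int64(105)), (np.int64(93), np.int64(80), np.int64(105)), (np.int64(93), np.int64(135), np.int64(106)), (np.int64(93), np.int64(189), np.int64(105))]
100 [(np.int64(67), np.int64(-199), np.int64(106)), (np.int64(68), np.int64(-91), np.int64(11)), (np.int64(68), np.int64(-55), np.int64(10)), (np.int64(68), np.int64(-19), np.int64(12)), (np.int64(68), np.int64(17), np.int6
[... 2041 characters left out ...]
 (np.int64(-131), np.int64(-173), np.int64(105)), (np.int64(11), np.int64(-31), np.int64(-80)), (np.int64(15), np.int64(-10), np.int64(-86)), (np.int64(16), np.int64(9), np.int64(-88)), (np.int64(9), np.int64(30), np.int64(-79)), (np.int64(-819), np.int64(746), np.int64(1003)), (np.int64(-135), np.int64(242), np.int64(109))]
380 [(np.int64(-174), np.int64(-252), np.int64(106)), (np.int64(11), np.int64(-43), np.int64(-94)), (np.int64(-9), np.int64(-35), np.int64(-73)), (np.int64(15), np.int64(-8), np.int64(-99)), (np.int64(17), np.int64(8), np.int64(-100)), (np.int64(-8), np.int64(34), np.int64(-73)), (np.int64(11), np.int64(43), np.int64(-94)), (np.int64(-181), np.int64(255), np.int64(114))]
```

View pics/w1.png

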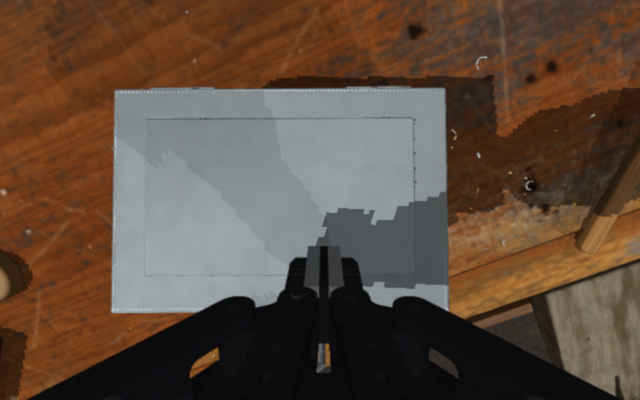

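Run:
```python
from h import *
import workcell
print(workcell.tip_reach)
c=np.load('pics/w1.npz');T=c['tool_from_camera'];z=c['range_z'].astype(float)
for u in(312,334,300,346):
  for v in range(240,290,4):
    p=T[:3,:3]@np.array([(u-c['cx'])/c['fx']*z[v,u],(v-c['cy'])/c['fy']*z[v,u],z[v,u]])+T[:3,3];print(u,v,(p*1000).round(0),end=';')
  print()
```

```text
0.011
312 240 [ 8. -5. -9.];312 244 [  7.  -5. -11.];312 248 [ 10.  -4. -21.];312 252 [ 11.  -4. -27.];312 256 [ 10.  -4. -30.];312 260 [ 10.  -4. -32.];312 264 [ 10.  -4. -36.];312 268 [ 10.  -4. -39.];312 272 [ 10.  -4. -43.];312 276 [ 10.  -4. -46.];312 280 [ 10.  -3. -48.];312 284 [ 10.  -3. -51.];312 288 [ 10.  -3. -53.];
334 240 [  9.   5. -11.];334 244 [  7.   5. -11.];334 248 [ 10.   5. -22.];334 252 [ 10.   5. -25.];334 256 [ 10.   5. -29.];334 260 [  9.   4. -32.];334 264 [ 10.   4. -36.];334 268 [ 10.   4. -40.];334 272 [ 10.   4. -43.];334 276 [ 11.   4. -47.];334 280 [ 10.   4. -48.];334 284 [ 10.   4. -51.];334 288 [ 10.   4. -53.];
300 240 [  9. -10. -10.];300 244 [  7. -10. -11.];300 248 [  5. -10. -10.];300 252 [  4. -10. -12.];300 256 [  2. -10. -13.];300 260 [  6.  -9. -25.];300 264 [  6.  -9. -29.];300 268 [  6.  -9. -31.];300 272 [  5.  -9. -33.];300 276 [  6.  -8. -38.];300 280 [  6.  -8. -42.];300 284 [  5.  -8. -43.];300 288 [ 13.  -7. -58.];
346 240 [ 8. 10. -9.];346 244 [  7.  10. -11.];346 248 [  5.  10. -11.];346 252 [  4.  10. -12.];346 256 [  2.  10. -12.];346 260 [  6.  10. -25.];346 264 [  6.   9. -28.];346 268 [  6.   9. -32.];346 272 [  6.   9. -35.];346 276 [  6.   9. -38.];346 280 [  6.   9. -42.];346 284 [  6.   8. -44.];346 288 [ 13.   7. -58.];
```

Request:
{"fn": "move_arm", "kwargs": {"plan": [{"delta_pos": [-0.001, 0, 0.004], "turn": [0, 0, 0], "fingers": 1}, {"delta_pos": [-0.002, 0, 0.008], "turn": [0, 0, 0], "fingers": 1}, {"delta_pos": [-0.003, 0, 0.012], "turn": [0, 0, 0], "fingers": 1}, {"delta_pos": [-0.003, 0, 0.016], "turn": [0, 0, 0], "fingers": 1}, {"delta_pos": [-0.004, 0, 0.02], "turn": [0, 0, 0], "fingers": 1}, {"delta_pos": [-0.004, 0, 0.022], "turn": [0, 0, 0], "fingers": 1}, {"delta_pos": [-0.004, 0, 0.022], "turn": [0, 0, 0], "fingers": 1}]}}

```text
clock: 5.85
position: [0.5839, -0.0811, 0.0842]
ee_rot: [0.998, 0.065, -0.0, 0.0]
ft_force: [1.0, -0.1, -0.2]
grip_width: -0.001
grasp_force: 0.0
```

Request:
{"fn": "move_arm", "kwargs": {"plan": [{"delta_pos": [0, 0, 0.001], "turn": [0, 0, 0], "fingers": 1}, {"delta_pos": [0, 0, 0.001], "turn": [0, 0, 0], "fingers": 1}]}}

```text
clock: 6.1
position: [0.584, -0.0812, 0.0834]
ee_rot: [0.998, 0.065, 0.0, 0.0]
ft_force: [1.2, -0.1, 0.9]
grip_width: 0.003
grasp_force: 0.0
```

Run:
```python
from h import *
st()
P,c=cloud('scene','s2',290,145,390,265);lid(P)
P,c=cloud('side','d2',255,140,355,260);lid(P)
```

```text
t 6.1 box [-19.2 -20.3  83.4] rot [-0.  0.  0.] F(box) [ 1.2 -0.3  0.9] w 0.003 gf 0.0
lid angle 0.04353489080937921 z at x=0 95.10182918725563 722
lid angle 0.04211889147578581 z at x=0 96.20467925646936 411
```

Request:
{"fn": "move_arm", "kwargs": {"plan": [{"delta_pos": [0, 0, 0.001], "turn": [0, 0, 0], "fingers": 1}, {"delta_pos": [0, 0, 0.001], "turn": [0, 0, 0], "fingers": 1}]}}

```text
clock: 6.45
position: [0.584, -0.0812, 0.0826]
ee_rot: [0.998, 0.065, 0.0, 0.0]
ft_force: [-2.6, 0.3, 4.6]
grip_width: 0.0
grasp_force: 2.1
```

Request:
{"fn": "move_arm", "kwargs": {"plan": [{"delta_pos": [0, 0, 0.001], "turn": [0, 0, 0], "fingers": 1}, {"delta_pos": [0, 0, 0.001], "turn": [0, 0, 0], "fingers": 1}]}}

```text
clock: 6.7
position: [0.5839, -0.0812, 0.0822]
ee_rot: [0.998, 0.065, 0.0, 0.0]
ft_force: [-4.8, 0.8, 11.0]
grip_width: 0.003
grasp_force: 5.0
```

Request:
{"fn": "move_arm", "kwargs": {"plan": [{"delta_pos": [0, 0, -0.03], "turn": [0, 0, 0], "fingers": 1}, {"delta_pos": [0, 0, -0.06], "turn": [0, 0, 0], "fingers": 1}, {"delta_pos": [-0.04, -0.011, -0.06], "turn": [0, 0, 0], "fingers": 0.0}, {"delta_pos": [-0.07, -0.02, -0.05], "turn": [0, 0, 0], "fingers": 0}, {"delta_pos": [-0.07, -0.02, -0.035], "turn": [0, 0, 0], "fingers": 0}, {"delta_pos": [-0.07, -0.02, -0.035], "turn": [0, 0, 0], "fingers": 0}, {"delta_pos": [-0.07, -0.02, -0.035], "turn": [0, 0, 0], "fingers": 0}, {"delta_pos": [-0.07, -0.02, -0.035], "turn": [0, 0, 0], "fingers": 0}]}}

```text
clock: 7.7
position: [0.5127, -0.0703, 0.1166]
ee_rot: [0.998, 0.065, 0.0, -0.0]
ft_force: [-0.6, 0.6, 0.1]
grip_width: 1.0
grasp_force: 0.0
```

Run:
```python
from h import *
np.set_printoptions(precision=1,suppress=True)
st()
for n,w in(('scene',(290,145,390,265)),('side',(255,140,355,260))):
    P,c=cloud(n,n+'3',*w);lid(P)
    q=P[(P[:,0]<-66)&(P[:,0]>-115)&(P[:,2]>58)&(P[:,2]<100)&(abs(P[:,1])<30)]
    b=q[q[:,2]>92];print(n,'bar',len(b),b.mean(0) if len(b) else 0,b.min(0),b.max(0))
    e=q[(abs(q[:,1])<10)&(q[:,2]<85)];e=e[np.argsort(e[:,0])][:8];print(e)
c=snap('wrist','w2');T=c['tool_from_camera']
z=c['range_z'].astype(float);v,u=np.mgrid[0:400,0:640]
p=np.stack([(u-c['cx'])/c['fx']*z,(v-c['cy'])/c['fy']*z,z],-1)@T[:3,:3].T+T[:3,3]
o=np.load('pics/w2.npz')
W=RB.inv().apply(Ro.from_quat(o['rot']).apply(p.reshape(-1,3))+o['pos']-b0)*1000
m=(W[:,0]<-66)&(W[:,0]>-110)&(W[:,2]>50)&(W[:,2]<104)&(abs(W[:,1])<30)
q=W[m];b=q[q[:,2]>90];print('wrist',len(q),len(b),b.mean(0),b.min(0),b.max(0))
for h in(60,68,76,84,92,96):
    s=q[(q[:,2]>h)&(q[:,2]<h+4)];l=s[s[:,1]>14];r=s[s[:,1]<-14];print(h,len(l),l.mean(0),len(r),r.mean(0))
# outer edges of the legs via image edges saved
W=W.reshape(400,640,3);np.save('pics/W2.npy',W)
```

```text
t 7.7 box [-88.5  -0.3 116.6] rot [0. 0. 0.] F(box) [-0.5  0.6  0.1] w 1.0 gf 0.0
lid angle 0.03949102180745074 z at x=0 94.97991066396557 735
scene bar 27 [-92.7   3.3  95.7] [-94.8 -16.8  93.3] [-89.3  22.   98.1]
[[-96.3  -4.   74.8]
 [-95.8  -0.8  76.4]
 [-95.6   2.6  75.7]
 [-94.9   8.7  73.6]
 [-94.3   0.8  76.5]
 [-94.1   3.8  72.9]
 [-94.   -7.5  74.2]
 [-93.6   3.4  75.1]]
lid angle 0.04332633583945841 z at x=0 96.30197212804991 616
side bar 17 [-92.9  -8.4  96.8] [-95.5 -23.   92.3] [-89.6  12.9  98.8]
[[-95.5   8.5  73.8]
 [-95.5  -0.9  74.3]
 [-95.3  -1.1  77.6]
 [-95.   -8.5  73.3]
 [-94.4  -6.8  75.1]
 [-93.8  -5.1  76.9]
 [-93.4   6.1  75. ]
 [-92.7  -9.5  73.4]]
wrist 2766 704 [-91.1  -1.7  97.7] [-94.5 -21.6  90. ] [-85.9  18.2 101. ]
60 35 [-74.4  16.3  62.1] 34 [-74.2 -19.4  62. ]
68 30 [-78.   16.5  70.1] 37 [-78.1 -19.4  69.9]
76 35 [-81.8  16.2  78.1] 36 [-81.7 -19.3  78.1]
84 41 [-85.7  16.1  86.1] 45 [-85.5 -19.4  86.1]
92 46 [-89.4  16.4  94.3] 47 [-89.1 -19.4  93.9]
96 46 [-91.2  15.5  97.8] 93 [-91.2 -17.3  98.2]
```

View pics/w2.png

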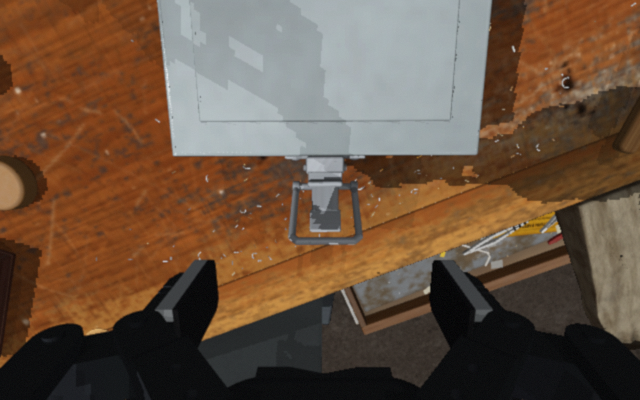

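```bash
cat >> h.py <<'E'
def bar(L,off=(6,0,-22.7)):
    T=[]
    for x,y,z,t in L:
        d=Ro.from_euler('x',np.pi)*Ro.from_euler('y',t)
        T.append((*(np.array([x,y,z])-d.apply(off)).round(1),t))
    rows(T)
E
python3 - <<'E'
from h import *
np.set_printoptions(precision=4,suppress=True)
W=np.load('pics/W2.npy')
np.set_printoptions(precision=1,suppress=True)
for u,v in[(325,160),(325,164),(325,168),(325,172),(325,176),(325,179),(310,168),(341,168),(240,150),(400,150),(240,154),(325,228),(325,220),(325,200),(325,192),(180,120),(480,120),(100,100)]: print(u,v,W[v,u])
# keeper y extents in image row
for v in(162,168): print(v,[ (u,*W[v,u].round(0)) for u in range(300,352,3)])
np.set_printoptions(precision=4,suppress=True)
print('pre');bar([(-93,-1.5,95.5,.5)],(6,0,2.3))
print('grip');bar([(-93,-1.5,95.5,.5)])
E
```

```text
325 160 [-48.4  -1.5 104.3]
325 164 [-50.3  -1.5 104.4]
325 168 [-52.2  -1.5 104.4]
325 172 [-54.3  -1.5 103.7]
325 176 [-59.6  -1.6  88.5]
325 179 [-60.9  -1.6  89.9]
310 168 [-52.3   5.7 103.8]
341 168 [-52.3  -9.2 103.9]
240 150 [-44.5  40.1  98. ]
400 150 [-44.5 -38.3  97.9]
240 154 [-46.2  39.8  99.6]
325 228 [-93.5  -1.7  76. ]
325 220 [-89.4  -1.7  73.4]
325 200 [-80.   -1.7  63.4]
325 192 [-74.6  -1.7  64.7]
180 120 [-30.1  67.7  98.4]
480 120 [-30.2 -75.8  97.9]
100 100 [-21.9 162.6   0.9]
162 [(300, np.float64(-68.0), np.float64(17.0), np.float64(0.0)), (303, np.float64(-68.0), np.float64(15.0), np.float64(2.0)), (306, np.float64(-58.0), np.float64(10.0), np.float64(56.0)), (309, np.float64(-50.0), np.float64(6.0), np.float64(103.0)), (312, np.float64(-49.0), np.float64(5.0), np.float64(104.0)), (315, np.float64(-49.0), np.float64(3.0), np.float64(104.0)), (318, np.float64(-49.0), np.float64(2.0), np.float64(104.0)), (321, np.float64(-50.0), np.float64(0.0), np.float64(103.0)), (324, np.float64(-49.0), np.float64(-1.0), np.float64(104.0)), (327, np.float64(-49.0), np.float6
[... 1187 characters left out ...]
oat64(-4.0), np.float64(103.0)), (333, np.float64(-52.0), np.float64(-5.0), np.float64(104.0)), (336, np.float64(-52.0), np.float64(-7.0), np.float64(103.0)), (339, np.float64(-52.0), np.float64(-8.0), np.float64(104.0)), (342, np.float64(-52.0), np.float64(-10.0), np.float64(105.0)), (345, np.float64(-62.0), np.float64(-14.0), np.float64(53.0)), (348, np.float64(-72.0), np.float64(-20.0), np.float64(2.0)), (351, np.float64(-73.0), np.float64(-22.0), np.float64(0.0))]
pre
(np.float64(-99.4), np.float64(-1.5), np.float64(94.6), 0.5) d [-0.0105  0.0012  0.0219] turn [ 0.   0.5 -0. ]
grip
(np.float64(-87.4), np.float64(-1.5), np.float64(72.7), 0.5) d [0.0015 0.0012 0.0438] turn [ 0.   0.5 -0. ]
```

Request:
{"fn": "move_arm", "kwargs": {"plan": [{"delta_pos": [-0.006, 0, 0], "turn": [0, 0.17, 0], "fingers": 0}, {"delta_pos": [-0.01, 0.001, 0.005], "turn": [0, 0.34, 0], "fingers": 0}, {"delta_pos": [-0.01, 0.0013, 0.015], "turn": [0, 0.5, 0], "fingers": 0}, {"delta_pos": [-0.01, 0.0013, 0.0215], "turn": [0, 0.5, 0], "fingers": 0}, {"delta_pos": [-0.006, 0.0013, 0.028], "turn": [0, 0.5, 0], "fingers": 0}, {"delta_pos": [-0.002, 0.0013, 0.036], "turn": [0, 0.5, 0], "fingers": 0}, {"delta_pos": [0.002, 0.0013, 0.043], "turn": [0, 0.5, 0], "fingers": 0}, {"delta_pos": [0.002, 0.0013, 0.043], "turn": [0, 0.5, 0], "fingers": 0.2}, {"delta_pos": [0.002, 0.0013, 0.043], "turn": [0, 0.5, 0], "fingers": 0.35}, {"delta_pos": [0.002, 0.0013, 0.043], "turn": [0, 0.5, 0], "fingers": 0.4}, {"delta_pos": [0.002, 0.0013, 0.043], "turn": [0, 0.5, 0], "fingers": 0.42}], "force": 20}}

```text
clock: 9.22
position: [0.5142, -0.0715, 0.0736]
ee_rot: [0.967, 0.063, 0.247, -0.016]
ft_force: [-0.5, -0.1, 0.6]
grip_width: 0.58
grasp_force: 0.0
```

Run:
```python
from h import *
st()
c=snap('scene','s4');d=snap('side','d4')
cv2.imwrite('pics/pair4.png',cv2.resize(np.hstack([c['color'][160:240,335:405,::-1],d['color'][160:240,240:310,::-1]]),None,fx=5.7,fy=5.7,interpolation=cv2.INTER_CUBIC))
```

```text
t 9.22 box [-87.2  -1.7  73.6] rot [-0.   0.5  0. ] F(box) [-0.5 -0.   0.6] w 0.58 gf 0.0
```

View pics/pair4.png

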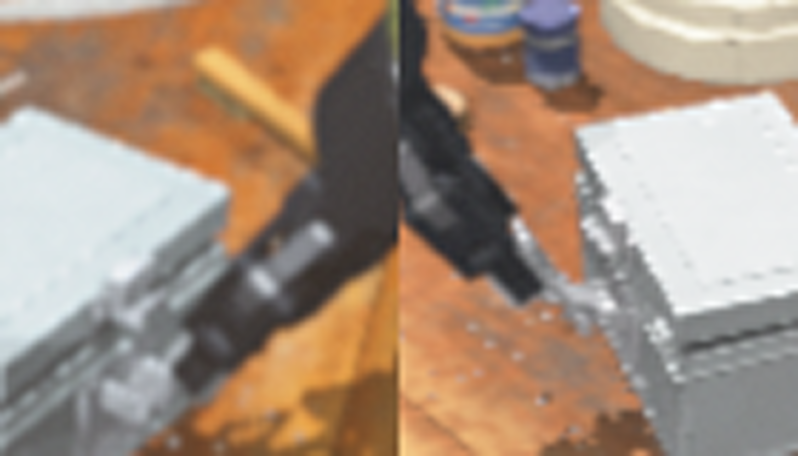

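Request:
{"fn": "move_arm", "kwargs": {"plan": [{"delta_pos": [0, 0, 0], "turn": [0, 0, 0], "fingers": 0.5}, {"delta_pos": [0, 0, 0], "turn": [0, 0, 0], "fingers": 0.56}, {"delta_pos": [0, 0, 0], "turn": [0, 0, 0], "fingers": 0.58}, {"delta_pos": [0, 0, 0], "turn": [0, 0, 0], "fingers": 0.58}], "force": 20}}

```text
clock: 9.82
position: [0.5141, -0.0712, 0.0733]
ee_rot: [0.967, 0.063, 0.247, -0.016]
ft_force: [-2.5, 2.2, 2.4]
grip_width: 0.441
grasp_force: 19.7
```

Run:
```python
from h import *
st()
c=snap('wrist','w5',(200,150,450,400),2.4)
```

```text
t 9.82 box [-87.2  -1.4  73.3] rot [0.  0.5 0. ] F(box) [-2.2  2.5  2.4] w 0.441 gf 19.7
```

View pics/w5.png

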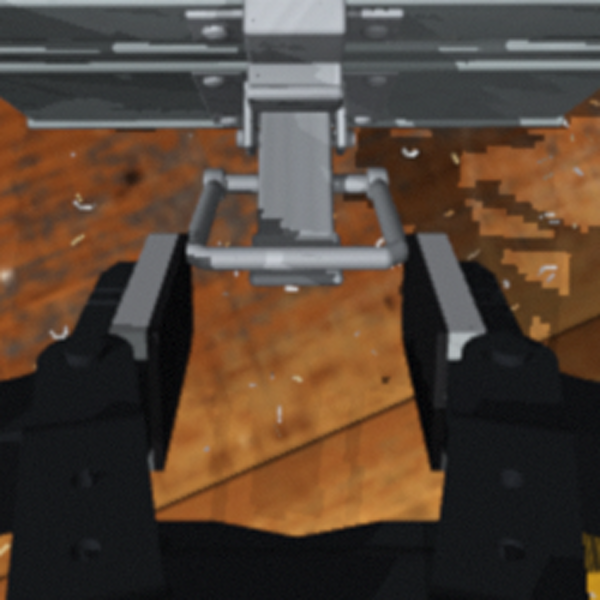

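Run:
```python
from h import *
c=np.load('pics/w5.npz')
T=c['tool_from_camera']
for u,v in[(300,256),(325,255),(325,257),(325,259),(350,257),(266,250),(262,262),(258,275),(386,250),(390,262)]:
    z=float(c['range_z'][v,u]);p=T[:3,:3]@np.array([(u-c['cx'])/c['fx']*z,(v-c['cy'])/c['fy']*z,z])+T[:3,3]
    print(u,v,(p*1000).round(1),tobox(world('w5',u,v)).round(1))
```

```text
300 256 [  8.7  -9.  -25.6] [-91.9   7.6  99.5]
325 255 [  8.1   1.1 -23.5] [-91.5  -2.5  98.9]
325 257 [  8.4   1.1 -25.9] [-92.3  -2.5  99.4]
325 259 [  7.3   1.1 -25.5] [-93.1  -2.5  99. ]
350 257 [  7.5  11.2 -24.1] [-92.3 -12.6  99. ]
266 250 [ 10.3 -22.8 -23.4] [-89.5  21.3  99.4]
262 262 [ 10.9 -22.4 -35.7] [-94.7  21.2 108.9]
258 275 [ 10.3 -22.4 -44.7] [-99.6  20.9 117.8]
386 250 [ 10.1  25.9 -23. ] [-89.4 -27.3  98.3]
390 262 [ 10.2  25.5 -34.2] [-94.7 -26.9 108.4]
```

Run:
```python
from h import *
np.set_printoptions(precision=4,suppress=True)
o=(7.3,0,-22.9)
bar([(-91.9,-1.5,97,.5),(-85.9,-1.5,99.3,.4),(-79.2,-1.5,100.9,.28),(-72.3,-1.5,101.4,.17),(-66.8,-1.5,101.1,.08),(-62.9,-1.5,100.5,0.02)],o)
```

```text
(np.float64(-87.3), np.float64(-1.5), np.float64(73.4), 0.5) d [ 0.      0.0001 -0.0001] turn [-0.  0.  0.]
(np.float64(-83.7), np.float64(-1.5), np.float64(75.4), 0.4) d [ 0.0041  0.0001 -0.0001] turn [-0.  -0.1  0. ]
(np.float64(-79.9), np.float64(-1.5), np.float64(76.9), 0.28) d [0.0082 0.0001 0.0004] turn [-0.   -0.22  0.  ]
(np.float64(-75.6), np.float64(-1.5), np.float64(77.6), 0.17) d [0.0123 0.0001 0.0018] turn [-0.   -0.33  0.  ]
(np.float64(-72.2), np.float64(-1.5), np.float64(77.7), 0.08) d [0.0153 0.0001 0.0034] turn [-0.   -0.42  0.  ]
(np.float64(-69.7), np.float64(-1.5), np.float64(77.5), 0.02) d [0.0174 0.0001 0.0048] turn [-0.   -0.48  0.  ]
```

Request:
{"fn": "move_arm", "kwargs": {"plan": [{"delta_pos": [0.002, 0, 0], "turn": [0, -0.05, 0], "fingers": 0.58}, {"delta_pos": [0.004, 0, 0], "turn": [0, -0.1, 0], "fingers": 0.58}, {"delta_pos": [0.006, 0, 0], "turn": [0, -0.16, 0], "fingers": 0.58}, {"delta_pos": [0.008, 0, 0.0005], "turn": [0, -0.22, 0], "fingers": 0.58}, {"delta_pos": [0.0102, 0, 0.001], "turn": [0, -0.275, 0], "fingers": 0.58}, {"delta_pos": [0.0123, 0, 0.0018], "turn": [0, -0.33, 0], "fingers": 0.58}, {"delta_pos": [0.0138, 0, 0.0026], "turn": [0, -0.375, 0], "fingers": 0.58}, {"delta_pos": [0.0153, 0, 0.0034], "turn": [0, -0.42, 0], "fingers": 0.58}, {"delta_pos": [0.0153, 0, 0.0034], "turn": [0, -0.42, 0], "fingers": 0.58}]}}

```text
clock: 11.0
position: [0.5294, -0.069, 0.0773]
ee_rot: [0.997, 0.065, 0.04, -0.003]
ft_force: [-0.6, 1.8, 1.9]
grip_width: 0.444
grasp_force: 20.7
```

```bash
cat >> h.py <<'E'
def look(f):
    c=snap('wrist',f,(250,200,400,300),5);T=c['tool_from_camera'];z=c['range_z'].astype(float);v,u=np.mgrid[0:400,0:640]
    p=np.stack([(u-c['cx'])/c['fx']*z,(v-c['cy'])/c['fy']*z,z],-1)@T[:3,:3].T+T[:3,3];o=np.load('pics/'+f+'.npz')
    W=RB.inv().apply(Ro.from_quat(o['rot']).apply(p.reshape(-1,3))+o['pos']-b0).reshape(400,640,3)*1000
    for uu in(325,298,355):
        print(uu,[tuple(W[vv,uu].round(0).astype(int).tolist()[::2]) for vv in range(180,275,3)])
E
python3 - <<'E'
from h import *
st();look('w6')
E
```

```text
t 11.0 box [-71.7  -1.2  77.3] rot [ 0.001  0.08  -0.   ] F(box) [-0.4  1.9  1.9] w 0.444 gf 20.7
325 [(-36, 98), (-37, 97), (-38, 100), (-39, 99), (-40, 99), (-42, 99), (-43, 98), (-44, 98), (-45, 98), (-47, 98), (-47, 102), (-48, 104), (-49, 103), (-50, 104), (-51, 104), (-52, 105), (-53, 105), (-60, 88), (-61, 89), (-61, 93), (-62, 95), (-63, 96), (-75, 63), (-76, 64), (-65, 101), (-65, 103), (-67, 103), (-83, 65), (-84, 67), (-85, 66), (-86, 68), (-88, 69)]
298 [(-36, 97), (-37, 98), (-38, 100), (-39, 99), (-40, 99), (-42, 98), (-43, 98), (-44, 99), (-45, 99), (-47, 98), (-48, 97), (-73, 1), (-75, 0), (-77, 2), (-79, 1), (-81, 1), (-83, 1), (-85, 2), (-88, 0), (-72, 57), (-74, 57), (-94, 2), (-97, 0), (-99, 0), (-65, 101), (-65, 103), (-67, 102), (-108, 0), (-110, 0), (-111, 3), (-114, 1), (-116, 1)]
355 [(-36, 99), (-37, 98), (-38, 99), (-39, 98), (-40, 99), (-41, 99), (-43, 99), (-44, 99), (-45, 99), (-47, 98), (-48, 96), (-73, 0), (-75, 2), (-77, 1), (-79, 1), (-81, 1), (-83, 1), (-85, 1), (-70, 58), (-71, 60), (-71, 66), (-75, 58), (-96, 1), (-98, 3), (-65, 101), (-65, 103), (-67, 103), (-108, 0), (-110, 1), (-112, 0), (-115, 0), (-116, 1)]
```

Run:
```python
from h import *
np.set_printoptions(precision=4,suppress=True)
bar([(-66.3,-1.3,101,.08),(-62,-1.3,100.2,.03),(-57.8,-1.3,99,-.02),(-57.8,-1.3,95,-.02),(-57.8,-1.3,90,-.02)],(7.3,0,-23.1))
```

```text
(np.float64(-71.7), np.float64(-1.3), np.float64(77.4), 0.08) d [ 0.0003  0.0001 -0.    ] turn [-0.001 -0.001  0.   ]
(np.float64(-68.6), np.float64(-1.3), np.float64(76.9), 0.03) d [0.0034 0.0001 0.0007] turn [-0.001 -0.051  0.   ]
(np.float64(-65.6), np.float64(-1.3), np.float64(76.1), -0.02) d [0.0063 0.0001 0.0018] turn [-0.001 -0.101  0.   ]
(np.float64(-65.6), np.float64(-1.3), np.float64(72.1), -0.02) d [0.006  0.0001 0.0058] turn [-0.001 -0.101  0.   ]
(np.float64(-65.6), np.float64(-1.3), np.float64(67.1), -0.02) d [0.0056 0.0001 0.0107] turn [-0.001 -0.101  0.   ]
```

Request:
{"fn": "move_arm", "kwargs": {"plan": [{"delta_pos": [0.0017, 0, 0.0003], "turn": [0, -0.025, 0], "fingers": 0.58}, {"delta_pos": [0.0034, 0, 0.0007], "turn": [0, -0.05, 0], "fingers": 0.58}, {"delta_pos": [0.005, 0, 0.0012], "turn": [0, -0.075, 0], "fingers": 0.58}, {"delta_pos": [0.0063, 0, 0.0018], "turn": [0, -0.1, 0], "fingers": 0.58}, {"delta_pos": [0.0063, 0, 0.0018], "turn": [0, -0.1, 0], "fingers": 0.58}]}}

```text
clock: 11.68
position: [0.5357, -0.0683, 0.0761]
ee_rot: [0.998, 0.065, -0.01, 0.0]
ft_force: [-3.0, 4.0, -1.0]
grip_width: 0.437
grasp_force: 20.6
```

Run:
```python
from h import *
st();look('w7')
```

```text
t 11.68 box [-65.4  -1.4  76.1] rot [ 0.    -0.021 -0.   ] F(box) [-2.4  4.4 -1. ] w 0.437 gf 20.6
325 [(-26, 99), (-27, 99), (-28, 100), (-29, 100), (-31, 99), (-32, 98), (-33, 99), (-35, 98), (-36, 99), (-37, 97), (-38, 98), (-39, 99), (-41, 98), (-42, 98), (-43, 99), (-45, 98), (-46, 99), (-47, 99), (-47, 102), (-47, 104), (-48, 104), (-50, 103), (-51, 104), (-52, 105), (-54, 104), (-57, 100), (-58, 100), (-62, 96), (-79, 65), (-81, 66), (-83, 64), (-84, 65)]
298 [(-26, 100), (-27, 99), (-28, 99), (-30, 99), (-31, 97), (-32, 98), (-34, 98), (-35, 98), (-36, 98), (-37, 98), (-38, 98), (-40, 99), (-41, 98), (-42, 98), (-44, 97), (-45, 98), (-45, 100), (-48, 97), (-89, 2), (-91, 2), (-94, 1), (-71, 56), (-72, 58), (-74, 57), (-56, 99), (-57, 100), (-59, 100), (-110, 2), (-113, 0), (-115, 1), (-117, 1), (-119, 1)]
355 [(-26, 99), (-27, 99), (-28, 100), (-29, 99), (-31, 98), (-32, 98), (-33, 98), (-35, 98), (-36, 99), (-37, 99), (-38, 98), (-39, 99), (-41, 98), (-42, 99), (-43, 98), (-45, 98), (-45, 99), (-48, 97), (-89, 1), (-92, 0), (-70, 56), (-70, 58), (-68, 67), (-55, 99), (-56, 100), (-57, 100), (-58, 100), (-110, 0), (-112, 2), (-114, 2), (-116, 2), (-119, 2)]
```

Request:
{"fn": "move_arm", "kwargs": {"plan": [{"delta_pos": [0, -0.0003, 0.001], "turn": [0, 0, 0], "fingers": 0.58}, {"delta_pos": [0, -0.0003, 0.002], "turn": [0, 0, 0], "fingers": 0.58}, {"delta_pos": [0, -0.0003, 0.003], "turn": [0, 0, 0], "fingers": 0.58}, {"delta_pos": [0, -0.0003, 0.004], "turn": [0, 0, 0], "fingers": 0.58}, {"delta_pos": [0, -0.0003, 0.004], "turn": [0, 0, 0], "fingers": 0.58}]}}

```text
clock: 12.35
position: [0.5351, -0.0684, 0.0722]
ee_rot: [0.998, 0.065, -0.01, 0.001]
ft_force: [-0.9, 3.7, 2.5]
grip_width: 0.441
grasp_force: 20.8
```

Request:
{"fn": "move_arm", "kwargs": {"plan": [{"delta_pos": [0, 0, 0.001], "turn": [0, 0, 0], "fingers": 0.58}, {"delta_pos": [0, 0, 0.002], "turn": [0, 0, 0], "fingers": 0.58}, {"delta_pos": [0, 0, 0.002], "turn": [0, 0, 0], "fingers": 0.58}]}}

```text
clock: 12.72
position: [0.5351, -0.0684, 0.0702]
ee_rot: [0.998, 0.065, -0.01, 0.001]
ft_force: [-0.6, 3.7, 2.8]
grip_width: 0.441
grasp_force: 20.7
```

Run:
```python
from h import *
st();look('w8')
```

```text
t 12.72 box [-66.1  -1.3  70.2] rot [-0.   -0.02  0.  ] F(box) [-0.1  3.7  2.8] w 0.441 gf 20.7
325 [(-25, 99), (-26, 100), (-27, 99), (-29, 99), (-30, 99), (-31, 98), (-32, 98), (-34, 98), (-35, 97), (-36, 99), (-37, 98), (-38, 99), (-40, 97), (-41, 98), (-41, 99), (-43, 99), (-44, 98), (-45, 99), (-47, 98), (-47, 101), (-47, 104), (-47, 105), (-49, 104), (-50, 105), (-52, 104), (-53, 103), (-59, 94), (-60, 94), (-61, 95), (-62, 96), (-86, 53), (-88, 54)]
298 [(-25, 99), (-27, 98), (-27, 100), (-29, 98), (-29, 100), (-31, 98), (-32, 98), (-33, 99), (-35, 98), (-36, 98), (-37, 98), (-38, 99), (-39, 98), (-40, 99), (-42, 98), (-43, 98), (-44, 99), (-45, 99), (-46, 99), (-48, 98), (-92, 1), (-72, 50), (-73, 52), (-56, 92), (-56, 94), (-58, 94), (-59, 94), (-108, 0), (-110, 1), (-112, 1), (-114, 2), (-117, 1)]
355 [(-25, 99), (-26, 99), (-27, 100), (-29, 99), (-30, 100), (-31, 99), (-33, 97), (-33, 98), (-35, 98), (-36, 98), (-37, 98), (-38, 99), (-39, 99), (-41, 98), (-41, 99), (-43, 99), (-44, 99), (-45, 99), (-47, 99), (-90, 0), (-70, 50), (-71, 53), (-69, 61), (-55, 94), (-56, 94), (-58, 94), (-59, 94), (-108, 1), (-110, 1), (-112, 1), (-114, 1), (-117, 0)]
```

Request:
{"fn": "move_arm", "kwargs": {"plan": [{"delta_pos": [0, 0, 0.001], "turn": [0, 0, 0], "fingers": 0.58}, {"delta_pos": [0, 0, 0.001], "turn": [0, 0, 0], "fingers": 0.58}]}}

```text
clock: 13.02
position: [0.5352, -0.0684, 0.0693]
ee_rot: [0.998, 0.065, -0.01, 0.001]
ft_force: [-1.6, 3.7, 0.5]
grip_width: 0.44
grasp_force: 20.8
```

Request:
{"fn": "move_arm", "kwargs": {"plan": [{"delta_pos": [0, 0, 0.001], "turn": [0, 0, 0], "fingers": 0.58}, {"delta_pos": [0, 0, 0.001], "turn": [0, 0, 0], "fingers": 0.58}]}}

```text
clock: 13.28
position: [0.5351, -0.0683, 0.0683]
ee_rot: [0.998, 0.065, -0.01, 0.001]
ft_force: [-0.2, 2.2, 1.8]
grip_width: 0.439
grasp_force: 20.8
```

Request:
{"fn": "move_arm", "kwargs": {"plan": [{"delta_pos": [0, 0, 0], "turn": [0, 0, 0], "fingers": 0.3}, {"delta_pos": [0, 0, 0], "turn": [0, 0, 0], "fingers": 0.2}, {"delta_pos": [0, 0, 0], "turn": [0, 0, 0], "fingers": 0.2}, {"delta_pos": [-0.01, 0, -0.01], "turn": [0, 0, 0], "fingers": 0.2}, {"delta_pos": [-0.025, 0, -0.05], "turn": [0, 0.02, 0], "fingers": 0.2}, {"delta_pos": [-0.04, 0, -0.06], "turn": [0, 0.02, 0], "fingers": 0.2}, {"delta_pos": [-0.04, 0, -0.06], "turn": [0, 0.02, 0], "fingers": 0.2}]}}

```text
clock: 14.15
position: [0.4965, -0.0739, 0.1307]
ee_rot: [0.998, 0.064, 0.001, 0.001]
ft_force: [0.1, 0.9, -0.6]
grip_width: 0.798
grasp_force: 0.0
```

Run:
```python
from h import *
st();look('w9')
W=None
c=np.load('pics/w9.npz');im=c['color'][100:300,220:430,::-1];cv2.imwrite('pics/w9.png',cv2.resize(im,None,fx=2.8,fy=2.8,interpolation=cv2.INTER_CUBIC))
```

```text
t 14.15 box [-105.1   -1.8  130.7] rot [-0.002  0.002  0.001] F(box) [ 0.2  0.8 -0.6] w 0.798 gf 0.0
325 [(-90, 48), (-93, 48), (-94, 50), (-96, 49), (-98, 50), (-101, 49), (-103, 49), (-119, 1), (-122, 1), (-124, 1), (-127, 1), (-130, 0), (-132, 1), (-135, 1), (-137, 2), (-141, -1), (-143, 1), (-145, 2), (-149, 1), (-151, 2), (-154, 1), (-157, 1), (-160, 1), (-162, 2), (-165, 2), (-168, 1), (-171, 1), (-174, 1), (-176, 1), (-179, 1), (-183, 0), (-599, -794)]
298 [(-101, 2), (-104, 0), (-106, 0), (-109, 2), (-111, 1), (-114, 1), (-116, 3), (-119, 1), (-122, 1), (-124, 2), (-127, 1), (-130, 0), (-132, 1), (-135, 1), (-138, 1), (-140, 1), (-143, 1), (-146, 0), (-149, 1), (-151, 2), (-153, 2), (-157, 1), (-160, 1), (-162, 1), (-166, -1), (-168, 0), (-171, 0), (-173, 2), (-176, 2), (-179, 2), (-182, 1), (-185, 1)]
355 [(-101, 1), (-104, 1), (-106, 2), (-109, 0), (-111, 2), (-114, 0), (-116, 2), (-119, 1), (-122, 1), (-124, 2), (-127, 2), (-130, 0), (-132, 2), (-135, 2), (-138, 1), (-140, 1), (-143, 1), (-146, 1), (-149, 0), (-151, 1), (-154, 1), (-157, 1), (-159, 2), (-162, 1), (-165, 2), (-168, 1), (-171, 1), (-325, -314), (-331, -314), (-337, -313), (-342, -312), (-349, -314)]
```

View pics/w9.png

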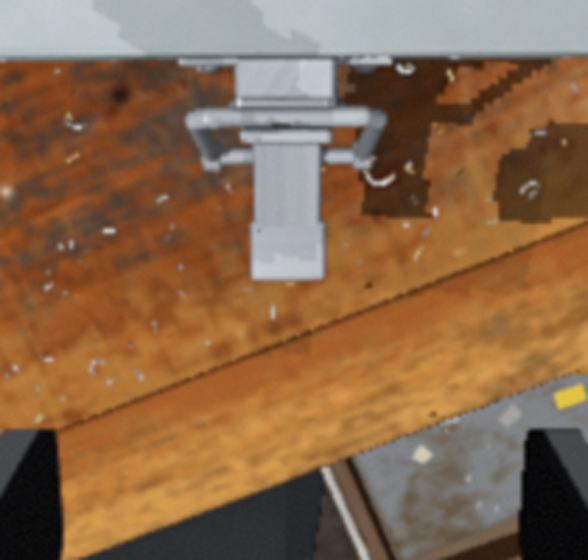

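Run:
```python
from h import *
np.set_printoptions(precision=4,suppress=True)
y=-1.6
bar([(x,y,z,.45) for x,z in((-104,80),(-100,60),(-98.5,51),(-96.6,40),(-92.5,31.5),(-86.6,24.5),(-79.1,19))],(11,0,-14))
```

```text
(np.float64(-107.8), np.float64(-1.6), np.float64(62.6), 0.45) d [-0.003  -0.0001  0.0672] turn [ 0.001  0.449 -0.   ]
(np.float64(-103.8), np.float64(-1.6), np.float64(42.6), 0.45) d [ 0.001  -0.0001  0.0872] turn [ 0.001  0.449 -0.   ]
(np.float64(-102.3), np.float64(-1.6), np.float64(33.6), 0.45) d [ 0.0025 -0.0001  0.0962] turn [ 0.001  0.449 -0.   ]
(np.float64(-100.4), np.float64(-1.6), np.float64(22.6), 0.45) d [ 0.0044 -0.0001  0.1072] turn [ 0.001  0.449 -0.   ]
(np.float64(-96.3), np.float64(-1.6), np.float64(14.1), 0.45) d [ 0.0085 -0.0001  0.1157] turn [ 0.001  0.449 -0.   ]
(np.float64(-90.4), np.float64(-1.6), np.float64(7.1), 0.45) d [ 0.0144 -0.0001  0.1227] turn [ 0.001  0.449 -0.   ]
(np.float64(-82.9), np.float64(-1.6), np.float64(1.6), 0.45) d [ 0.0219 -0.0002  0.1282] turn [ 0.001  0.449 -0.   ]
```

Request:
{"fn": "move_arm", "kwargs": {"plan": [{"delta_pos": [-0.015, 0, 0.01], "turn": [0, 0.15, 0], "fingers": 1}, {"delta_pos": [-0.015, 0, 0.02], "turn": [0, 0.3, 0], "fingers": 1}, {"delta_pos": [-0.012, 0, 0.04], "turn": [0, 0.45, 0], "fingers": 1}, {"delta_pos": [-0.008, 0, 0.06], "turn": [0, 0.45, 0], "fingers": 1}, {"delta_pos": [-0.003, 0, 0.067], "turn": [0, 0.45, 0], "fingers": 1}, {"delta_pos": [0.001, 0, 0.08], "turn": [0, 0.45, 0], "fingers": 1}, {"delta_pos": [0.001, 0, 0.087], "turn": [0, 0.45, 0], "fingers": 1}, {"delta_pos": [0.001, 0, 0.087], "turn": [0, 0.45, 0], "fingers": 1}]}}

```text
clock: 15.2
position: [0.4978, -0.0729, 0.0419]
ee_rot: [0.973, 0.063, 0.222, -0.015]
ft_force: [0.1, -0.5, -0.2]
grip_width: -0.002
grasp_force: 0.0
```

Run:
```python
from h import *
np.set_printoptions(precision=4,suppress=True)
y=-1.6
st()
bar([(x,y,z,.45) for x,z in((-100,60),(-98.5,51),(-96.6,40),(-92.5,31.5),(-86.6,24.5),(-79.1,19),(-74,16.5),(-70.5,15.5))],(11,0,-14))
d=snap('side','d10');c=snap('scene','s10')
cv2.imwrite('pics/pair10.png',cv2.resize(np.hstack([c['color'][160:240,335:405,::-1],d['color'][160:240,240:310,::-1]]),None,fx=5.7,fy=5.7,interpolation=cv2.INTER_CUBIC))
```

```text
t 15.2 box [-103.6   -1.    41.9] rot [ 0.001  0.449 -0.   ] F(box) [ 0.  -0.5 -0.2] w -0.002 gf 0.0
(np.float64(-103.8), np.float64(-1.6), np.float64(42.6), 0.45) d [ 0.0002  0.0006 -0.0007] turn [-0.001  0.001 -0.   ]
(np.float64(-102.3), np.float64(-1.6), np.float64(33.6), 0.45) d [-0.0024  0.0006  0.008 ] turn [-0.001  0.001 -0.   ]
(np.float64(-100.4), np.float64(-1.6), np.float64(22.6), 0.45) d [-0.0054  0.0006  0.0187] turn [-0.001  0.001 -0.   ]
(np.float64(-96.3), np.float64(-1.6), np.float64(14.1), 0.45) d [-0.0054  0.0006  0.0282] turn [-0.001  0.001 -0.   ]
(np.float64(-90.4), np.float64(-1.6), np.float64(7.1), 0.45) d [-0.0032  0.0006  0.0371] turn [-0.001  0.001 -0.   ]
(np.float64(-82.9), np.float64(-1.6), np.float64(1.6), 0.45) d [0.0012 0.0007 0.0453] turn [-0.001  0.001 -0.   ]
(np.float64(-77.8), np.float64(-1.6), np.float64(-0.9), 0.45) d [0.0047 0.0007 0.0497] turn [-0.001  0.001 -0.   ]
(np.float64(-74.3), np.float64(-1.6), np.float64(-1.9), 0.45) d [0.0074 0.0007 0.0522] turn [-0.001  0.001 -0.   ]
```

Request:
{"fn": "move_arm", "kwargs": {"plan": [{"delta_pos": [-0.001, 0.0005, 0.004], "turn": [0, 0, 0], "fingers": 1}, {"delta_pos": [-0.0024, 0.0005, 0.008], "turn": [0, 0, 0], "fingers": 1}, {"delta_pos": [-0.0034, 0.0005, 0.0115], "turn": [0, 0, 0], "fingers": 1}, {"delta_pos": [-0.0044, 0.0005, 0.015], "turn": [0, 0, 0], "fingers": 1}, {"delta_pos": [-0.0054, 0.0005, 0.0187], "turn": [0, 0, 0], "fingers": 1}, {"delta_pos": [-0.0054, 0.0005, 0.0187], "turn": [0, 0, 0], "fingers": 1}]}}

```text
clock: 16.05
position: [0.5012, -0.0733, 0.0228]
ee_rot: [0.973, 0.063, 0.223, -0.014]
ft_force: [-0.3, -1.3, 1.2]
grip_width: -0.001
grasp_force: 0.6
```

```bash
cat >> h.py <<'E'
def lev(tag):
    for n,w in(('scene',(335,170,400,262)),('side',(240,150,330,260))):
        P,c=cloud(n,n+tag,*w);lid(P)
        q=P[(P[:,0]<-62)&(P[:,0]>-112)&(P[:,2]>6)&(P[:,2]<100)&(abs(P[:,1])<26)]
        i=np.argsort(q[:,2]);q=q[i];print(n,len(q),q[::max(1,len(q)//22)].round(0).astype(int).tolist())
E
python3 - <<'E'
from h import *
st();lev('11')
E
```

```text
t 16.05 box [-100.4   -1.8   22.8] rot [-0.    0.45  0.  ] F(box) [-0.4 -1.3  1.2] w -0.001 gf 0.6
lid angle 0.02877931091195435 z at x=0 94.30800251719049 405
scene 248 [[-110, 6, 33], [-100, 7, 37], [-92, 6, 37], [-83, 6, 38], [-81, 6, 40], [-72, 20, 41], [-69, 20, 42], [-72, -13, 43], [-109, 11, 44], [-77, 5, 45], [-109, 13, 46], [-74, 2, 47], [-69, 9, 49], [-70, 4, 49], [-65, -11, 51], [-64, -9, 52], [-109, 12, 53], [-70, -18, 56], [-66, 18, 62], [-63, -19, 68], [-64, 21, 76], [-62, 19, 84], [-62, 5, 89]]
lid angle 0.02659867098632344 z at x=0 95.64097383767876 610
side 178 [[-100, -8, 35], [-98, -1, 38], [-88, -5, 39], [-90, -1, 40], [-88, -4, 42], [-74, -11, 42], [-102, -6, 44], [-81, -7, 45], [-70, -8, 46], [-63, -12, 47], [-78, -8, 48], [-75, -6, 49], [-72, 3, 51], [-70, -8, 52], [-105, -1, 54], [-66, 5, 55], [-68, 16, 57], [-111, -7, 60], [-66, -16, 64], [-64, -20, 70], [-64, -19, 79], [-63, -9, 87], [-65, 1, 93]]
```

Request:
{"fn": "move_arm", "kwargs": {"plan": [{"delta_pos": [0, 0, 0.0025], "turn": [0, 0, 0], "fingers": 1}, {"delta_pos": [0, 0, 0.005], "turn": [0, 0, 0], "fingers": 1}, {"delta_pos": [0, 0, 0.0075], "turn": [0, 0, 0], "fingers": 1}, {"delta_pos": [0, 0, 0.0095], "turn": [0, 0, 0], "fingers": 1}, {"delta_pos": [0, 0, 0.0095], "turn": [0, 0, 0], "fingers": 1}]}}

```text
clock: 16.77
position: [0.5051, -0.0727, 0.0142]
ee_rot: [0.973, 0.063, 0.223, -0.015]
ft_force: [-2.0, -1.1, 0.7]
grip_width: -0.001
grasp_force: 1.1
```

Request:
{"fn": "move_arm", "kwargs": {"plan": [{"delta_pos": [0.0005, 0, 0.0023], "turn": [0, 0, 0], "fingers": 1}, {"delta_pos": [0.001, 0, 0.0045], "turn": [0, 0, 0], "fingers": 1}, {"delta_pos": [0.0016, 0, 0.0067], "turn": [0, 0, 0], "fingers": 1}, {"delta_pos": [0.0022, 0, 0.0089], "turn": [0, 0, 0], "fingers": 1}, {"delta_pos": [0.0022, 0, 0.0089], "turn": [0, 0, 0], "fingers": 1}]}}

```text
clock: 17.4
position: [0.5111, -0.0718, 0.0072]
ee_rot: [0.973, 0.063, 0.223, -0.015]
ft_force: [-2.4, -0.6, 1.1]
grip_width: 0.001
grasp_force: 1.0
```

Run:
```python
from h import *
st();lev('12')
```

```text
t 17.4 box [-90.3  -1.6   7.2] rot [ 0.    0.45 -0.  ] F(box) [-2.4 -0.3  1.1] w 0.001 gf 1.0
lid angle 0.010249471939546598 z at x=0 93.14630591267826 416
scene 283 [[-103, 4, 14], [-88, 7, 22], [-85, -8, 25], [-110, 4, 26], [-81, 6, 29], [-77, 8, 31], [-98, 16, 33], [-110, 13, 35], [-74, -8, 36], [-102, 15, 37], [-66, -15, 39], [-65, -17, 40], [-97, 7, 41], [-69, 20, 43], [-72, -6, 45], [-65, 11, 46], [-65, 19, 48], [-69, 2, 51], [-66, -6, 52], [-66, 20, 55], [-63, -16, 62], [-64, -17, 72], [-111, 15, 83], [-63, 6, 88]]
lid angle 0.011679938938821624 z at x=0 94.57475957355432 622
side 210 [[-104, -7, 18], [-112, -8, 24], [-92, -5, 27], [-82, -8, 29], [-103, -15, 31], [-104, -13, 33], [-81, -7, 35], [-94, 5, 36], [-76, 0, 38], [-97, -7, 40], [-66, -21, 42], [-68, -9, 43], [-67, -7, 44], [-65, -18, 46], [-68, -19, 47], [-68, 9, 49], [-69, 2, 51], [-65, 16, 53], [-65, -2, 56], [-65, -19, 63], [-64, -19, 69], [-64, -20, 77], [-65, -7, 87], [-64, 5, 90]]
```

Request:
{"fn": "move_arm", "kwargs": {"plan": [{"delta_pos": [0.0011, 0, 0.002], "turn": [0, 0, 0], "fingers": 1}, {"delta_pos": [0.0022, 0, 0.0041], "turn": [0, 0, 0], "fingers": 1}, {"delta_pos": [0.0033, 0, 0.0061], "turn": [0, 0, 0], "fingers": 1}, {"delta_pos": [0.0044, 0, 0.0082], "turn": [0, 0, 0], "fingers": 1}, {"delta_pos": [0.0044, 0, 0.0082], "turn": [0, 0, 0], "fingers": 1}]}}

```text
clock: 18.12
position: [0.5189, -0.0709, 0.002]
ee_rot: [0.973, 0.063, 0.223, -0.014]
ft_force: [-1.4, 0.0, 0.2]
grip_width: 0.003
grasp_force: 0.5
```

Request:
{"fn": "move_arm", "kwargs": {"plan": [{"delta_pos": [0.0012, 0, 0.0014], "turn": [0, 0, 0], "fingers": 1}, {"delta_pos": [0.0023, 0, 0.0029], "turn": [0, 0, 0], "fingers": 1}, {"delta_pos": [0.0035, 0, 0.0044], "turn": [0, 0, 0], "fingers": 1}, {"delta_pos": [0.0035, 0, 0.0044], "turn": [0, 0, 0], "fingers": 1}]}}

```text
clock: 18.62
position: [0.5239, -0.0704, -0.0004]
ee_rot: [0.973, 0.063, 0.223, -0.014]
ft_force: [-0.6, -0.9, 0.5]
grip_width: 0.001
grasp_force: 0.2
```

Run:
```python
from h import *
st();lev('13')
```

```text
t 18.62 box [-77.4  -1.9  -0.4] rot [-0.     0.451  0.   ] F(box) [-0.8 -0.8  0.5] w 0.001 gf 0.2
lid angle 0.004874713913716229 z at x=0 92.71814458420926 393
scene 273 [[-88, 5, 9], [-77, 5, 14], [-75, 7, 18], [-90, 13, 21], [-80, 7, 23], [-100, 5, 25], [-88, 15, 27], [-96, 12, 29], [-90, 11, 32], [-94, 13, 34], [-62, 21, 36], [-67, 16, 38], [-92, 14, 40], [-67, 9, 42], [-62, 18, 46], [-64, 17, 49], [-68, 5, 52], [-67, 4, 54], [-64, 18, 63], [-64, 20, 75], [-64, 3, 82], [-63, 6, 85], [-64, -8, 88]]
lid angle 0.005273793016501955 z at x=0 94.25234932505167 609
side 228 [[-91, -7, 11], [-99, -8, 18], [-101, -7, 21], [-101, -6, 23], [-72, -3, 25], [-95, -14, 28], [-72, -1, 31], [-70, 3, 34], [-66, -9, 35], [-105, -15, 38], [-66, -10, 39], [-66, -19, 43], [-63, -21, 47], [-65, -20, 50], [-67, -10, 53], [-92, 6, 55], [-62, 15, 59], [-100, -15, 67], [-103, -18, 76], [-106, -14, 81], [-62, -15, 85], [-103, -12, 88], [-107, -21, 93]]
```

Request:
{"fn": "move_arm", "kwargs": {"plan": [{"delta_pos": [0.0009, 0, 0.0004], "turn": [0, 0, 0], "fingers": 1}, {"delta_pos": [0.0014, 0, 0.0006], "turn": [0, 0, 0], "fingers": 1}, {"delta_pos": [0.0014, 0, 0.0006], "turn": [0, 0, 0], "fingers": 1}]}}

```text
clock: 19.1
position: [0.5249, -0.0702, -0.0005]
ee_rot: [0.973, 0.063, 0.223, -0.014]
ft_force: [-1.9, -0.2, 1.0]
grip_width: -0.002
grasp_force: 0.6
```

Request:
{"fn": "move_arm", "kwargs": {"plan": [{"delta_pos": [0.0009, 0, 0.0004], "turn": [0, 0, 0], "fingers": 1}, {"delta_pos": [0.0009, 0, 0.0004], "turn": [0, 0, 0], "fingers": 1}]}}

```text
clock: 19.35
position: [0.526, -0.07, -0.0004]
ee_rot: [0.973, 0.063, 0.223, -0.014]
ft_force: [-1.3, -0.2, -0.0]
grip_width: 0.003
grasp_force: 0.4
```

Request:
{"fn": "move_arm", "kwargs": {"plan": [{"delta_pos": [0.0005, 0, 0.0002], "turn": [0, 0, 0], "fingers": 1}, {"delta_pos": [0.0005, 0, 0.0002], "turn": [0, 0, 0], "fingers": 1}]}}

```text
clock: 19.6
position: [0.5265, -0.0699, -0.0004]
ee_rot: [0.973, 0.063, 0.223, -0.014]
ft_force: [-1.0, 0.0, -0.7]
grip_width: -0.001
grasp_force: 0.4
```

Request:
{"fn": "move_arm", "kwargs": {"plan": [{"delta_pos": [0.0005, 0, 0.0002], "turn": [0, 0, 0], "fingers": 1}, {"delta_pos": [0.0009, 0, 0.0004], "turn": [0, 0, 0], "fingers": 1}, {"delta_pos": [0.0009, 0, 0.0004], "turn": [0, 0, 0], "fingers": 1}]}}

```text
clock: 19.98
position: [0.5276, -0.0698, -0.0003]
ee_rot: [0.973, 0.063, 0.223, -0.014]
ft_force: [-0.6, 0.2, -0.3]
grip_width: 0.002
grasp_force: 0.3
```

Request:
{"fn": "move_arm", "kwargs": {"plan": [{"delta_pos": [0.0005, 0, 0.0002], "turn": [0, 0, 0], "fingers": 1}, {"delta_pos": [0.0005, 0, 0.0002], "turn": [0, 0, 0], "fingers": 1}]}}

```text
clock: 20.23
position: [0.5281, -0.0698, -0.0003]
ee_rot: [0.973, 0.063, 0.223, -0.014]
ft_force: [-1.1, -0.0, -0.4]
grip_width: 0.002
grasp_force: 0.3
```

Run:
```python
from h import *
st();lev('14')
```

```text
t 20.23 box [-73.2  -1.8  -0.3] rot [-0.    0.45  0.  ] F(box) [-1.1  0.1 -0.4] w 0.002 gf 0.3
lid angle 0.0036268557440603 z at x=0 92.80717586933767 385
scene 251 [[-73, 2, 8], [-93, -3, 12], [-91, 7, 18], [-96, 6, 20], [-70, -4, 22], [-98, 6, 24], [-84, 12, 26], [-68, -1, 28], [-83, 12, 31], [-93, 12, 33], [-64, 19, 36], [-63, 19, 38], [-67, -2, 41], [-67, 6, 44], [-111, 13, 46], [-63, 19, 49], [-65, 4, 52], [-63, 13, 54], [-96, 13, 69], [-101, 14, 77], [-64, -9, 83], [-63, 2, 86], [-63, -5, 89]]
lid angle 0.007632501255816519 z at x=0 94.1592209066251 622
side 214 [[-75, -9, 10], [-93, -7, 18], [-71, -6, 20], [-89, -14, 22], [-75, -2, 25], [-86, -13, 27], [-70, -6, 30], [-66, -9, 32], [-69, 7, 34], [-68, -10, 36], [-64, -14, 39], [-89, -15, 40], [-68, 8, 43], [-63, -12, 47], [-67, -8, 52], [-68, -2, 54], [-63, -21, 57], [-93, -18, 64], [-98, -18, 75], [-95, 9, 80], [-97, -18, 84], [-99, -18, 88], [-65, 1, 90], [-107, -19, 94]]
```

Request:
{"fn": "move_arm", "kwargs": {"plan": [{"delta_pos": [0.0005, 0, 0.0002], "turn": [0, 0, 0], "fingers": 1}, {"delta_pos": [0.0005, 0, 0.0002], "turn": [0, 0, 0], "fingers": 1}]}}

```text
clock: 20.58
position: [0.5286, -0.0697, -0.0003]
ee_rot: [0.973, 0.063, 0.223, -0.014]
ft_force: [-0.6, 0.4, -0.0]
grip_width: 0.001
grasp_force: 0.3
```

Request:
{"fn": "move_arm", "kwargs": {"plan": [{"delta_pos": [0.0005, 0, 0.0002], "turn": [0, 0, 0], "fingers": 1}, {"delta_pos": [0.0005, 0, 0.0002], "turn": [0, 0, 0], "fingers": 1}]}}

```text
clock: 20.82
position: [0.5291, -0.0697, -0.0002]
ee_rot: [0.973, 0.063, 0.223, -0.014]
ft_force: [-0.4, -0.5, 0.0]
grip_width: 0.004
grasp_force: 0.2
```

Request:
{"fn": "move_arm", "kwargs": {"plan": [{"delta_pos": [0.0005, 0, 0.0002], "turn": [0, 0, 0], "fingers": 1}, {"delta_pos": [0.0005, 0, 0.0002], "turn": [0, 0, 0], "fingers": 1}]}}

```text
clock: 21.08
position: [0.5297, -0.0696, -0.0002]
ee_rot: [0.973, 0.063, 0.223, -0.014]
ft_force: [-0.7, -0.7, -0.2]
grip_width: -0.004
grasp_force: 0.2
```

Request:
{"fn": "move_arm", "kwargs": {"plan": [{"delta_pos": [0.0005, 0, 0.0002], "turn": [0, 0, 0], "fingers": 1}, {"delta_pos": [0.0005, 0, 0.0002], "turn": [0, 0, 0], "fingers": 1}]}}

```text
clock: 21.32
position: [0.5302, -0.0695, -0.0002]
ee_rot: [0.973, 0.063, 0.223, -0.014]
ft_force: [-0.6, -0.3, 0.3]
grip_width: -0.002
grasp_force: 0.1
```

Request:
{"fn": "move_arm", "kwargs": {"plan": [{"delta_pos": [0.0005, 0, 0.0002], "turn": [0, 0, 0], "fingers": 1}, {"delta_pos": [0.0005, 0, 0.0002], "turn": [0, 0, 0], "fingers": 1}]}}

```text
clock: 21.58
position: [0.5307, -0.0694, -0.0001]
ee_rot: [0.973, 0.063, 0.223, -0.014]
ft_force: [-0.8, 1.2, -0.3]
grip_width: -0.0
grasp_force: 0.1
```

Run:
```python
from h import *
st()
for n,w in(('scene',(335,170,400,262)),('side',(240,150,330,260))):
    P,c=cloud(n,n+'15',*w);lid(P)
    q=P[(P[:,0]<-52)&(P[:,0]>-85)&(P[:,2]>4)&(P[:,2]<40)&(abs(P[:,1])<11)];q=q[np.argsort(q[:,2])];print(q[::max(1,len(q)//40)].round(0).astype(int).tolist())
```

```text
t 21.57 box [-70.5  -1.8  -0.1] rot [-0.    0.45  0.  ] F(box) [-0.6  1.3 -0.3] w -0.0 gf 0.1
lid angle 0.0032830848453255165 z at x=0 92.73820203754742 380
[[-85, 4, 10], [-69, 9, 12], [-72, 10, 12], [-71, 8, 13], [-74, 9, 13], [-73, 7, 13], [-52, -3, 13], [-70, 7, 14], [-69, 5, 15], [-83, 11, 16], [-69, 10, 16], [-77, 10, 18], [-83, 10, 18], [-81, 7, 18], [-69, 10, 19], [-67, -1, 19], [-73, 7, 19], [-67, 7, 19], [-71, 6, 20], [-70, 7, 20], [-68, 5, 21], [-67, -4, 21], [-82, 9, 23], [-68, 9, 23], [-68, 5, 24], [-72, 6, 24], [-66, -1, 25], [-74, 6, 25], [-67, 4, 25], [-68, -2, 26], [-66, 6, 26], [-68, 9, 26], [-66, -1, 27], [-67, 4, 28], [-70, 5, 28], [-74, 7, 28], [-76, 6, 29], [-76, 2, 30], [-79, 11, 31], [-62, 9, 31], [-66, 10, 32], [-76, 6, 32], [-64, 8, 32], [-67, 5, 32], [-68, 10, 32], [-62, 6, 33], [-66, 8, 33], [-68, 2, 33], [-67, 5, 35], [-66, 7, 35], [-62, 10, 35], [-67, 2, 36], [-58, 7, 37], [-62, 10, 38], [-64, 9, 38], [-68, 6, 39], [-61, 9, 39], [-68, 3, 40]]
lid angle 0.0037432387876750253 z at x=0 94.23137748252738 613
[[-73, -10, 11], [-83, -7, 11], [-72, -10, 13], [-77, -8, 14], [-71, -7, 14], [-69, -9, 16], [-69, -7, 17], [-75, -9, 17], [-74, -6, 18], [-71, -7, 18], [-68, -6, 20], [-70, -2, 20], [-66, -7, 20], [-69, 1, 21], [-68, -4, 22], [-65, -6, 23], [-74, -8, 23], [-72, -9, 23], [-69, 1, 25], [-73, 5, 26], [-68, 3, 26], [-73, -4, 27], [-66, -8, 27], [-74, -9, 27], [-77, -8, 28], [-68, -8, 28], [-83, -11, 28], [-65, -6, 29], [-76, -8, 31], [-68, -7, 31], [-76, 3, 32], [-76, -6, 32], [-80, -10, 33], [-69, -1, 33], [-78, -6, 33], [-65, -8, 34], [-68, -7, 34], [-68, 0, 35], [-82, -10, 37], [-65, -8, 37], [-68, -8, 38], [-79, -8, 39], [-81, -8, 39], [-65, -7, 40]]
```

Request:
{"fn": "move_arm", "kwargs": {"plan": [{"delta_pos": [0.0005, 0, 0.0002], "turn": [0, 0, 0], "fingers": 1}, {"delta_pos": [0.0005, 0, 0.0002], "turn": [0, 0, 0], "fingers": 1}]}}

```text
clock: 21.92
position: [0.5309, -0.0694, -0.0002]
ee_rot: [0.973, 0.063, 0.222, -0.014]
ft_force: [-2.2, 0.6, 2.1]
grip_width: -0.002
grasp_force: 1.7
```

Request:
{"fn": "move_arm", "kwargs": {"plan": [{"delta_pos": [0.0005, 0, 0.0002], "turn": [0, 0, 0], "fingers": 1}, {"delta_pos": [0.0005, 0, 0.0002], "turn": [0, 0, 0], "fingers": 1}]}}

```text
clock: 22.18
position: [0.5311, -0.0694, -0.0003]
ee_rot: [0.973, 0.063, 0.222, -0.014]
ft_force: [-7.1, -1.0, 5.6]
grip_width: -0.001
grasp_force: 4.6
```

Request:
{"fn": "move_arm", "kwargs": {"plan": [{"delta_pos": [0.0005, 0, 0.0002], "turn": [0, 0, 0], "fingers": 1}, {"delta_pos": [0.0005, 0, 0.0002], "turn": [0, 0, 0], "fingers": 1}]}}

```text
clock: 22.42
position: [0.5312, -0.0694, -0.0004]
ee_rot: [0.973, 0.063, 0.222, -0.014]
ft_force: [-11.5, -1.6, 10.2]
grip_width: 0.001
grasp_force: 7.4
```

Request:
{"fn": "move_arm", "kwargs": {"plan": [{"delta_pos": [-0.009, 0, -0.004], "turn": [0, 0, 0], "fingers": 1}, {"delta_pos": [-0.027, 0, -0.013], "turn": [0, 0, 0], "fingers": 1}, {"delta_pos": [-0.05, 0, -0.05], "turn": [0, 0, 0], "fingers": 1}, {"delta_pos": [-0.05, 0, -0.1], "turn": [0, 0, 0], "fingers": 1}, {"delta_pos": [-0.05, 0, -0.13], "turn": [0, 0, 0], "fingers": 1}, {"delta_pos": [-0.05, 0, -0.13], "turn": [0, 0, 0], "fingers": 1}]}}

```text
clock: 23.18
position: [0.4322, -0.0834, 0.0974]
ee_rot: [0.972, 0.063, 0.225, -0.013]
ft_force: [0.4, 0.7, -0.6]
grip_width: 0.004
grasp_force: 0.0
```

Run:
```python
from h import *
st()
for n,w in(('scene',(335,170,400,262)),('side',(240,150,330,260))):
    P,c=cloud(n,n+'16',*w);lid(P)
    q=P[(P[:,0]<-58)&(P[:,0]>-85)&(P[:,2]>4)&(P[:,2]<56)&(abs(P[:,1])<8)]
    for h in range(8,56,4):
        s=q[(q[:,2]>=h)&(q[:,2]<h+4)];print(h,len(s),(s[:,0].min().round(1),np.median(s[:,0]).round(1)) if len(s) else '',end=' ')
    b=P[(abs(P[:,1])<22)&(abs(P[:,1])>11)&(P[:,2]>75)&(P[:,2]<97)&(P[:,0]<-52)];print('\nbar',b[np.argsort(b[:,2])][::-1][:10].round(0).astype(int).tolist())
```

```text
t 23.18 box [-170.    -2.9   97.4] rot [-0.004  0.454  0.001] F(box) [ 0.5  0.7 -0.6] w 0.004 gf 0.0
lid angle -0.0004992222817500178 z at x=0 92.82483605705309 393
8 6 (np.float64(-73.7), np.float64(-70.7)) 12 10 (np.float64(-72.7), np.float64(-70.6)) 16 9 (np.float64(-71.5), np.float64(-68.6)) 20 5 (np.float64(-70.0), np.float64(-68.7)) 24 8 (np.float64(-68.7), np.float64(-67.8)) 28 7 (np.float64(-68.8), np.float64(-67.1)) 32 7 (np.float64(-69.3), np.float64(-67.4)) 36 6 (np.float64(-68.2), np.float64(-67.3)) 40 7 (np.float64(-68.6), np.float64(-67.7)) 44 6 (np.float64(-68.3), np.float64(-67.1)) 48 12 (np.float64(-69.6), np.float64(-64.0)) 52 9 (np.float64(-68.5), np.float64(-65.9)) 
bar [[-56, 12, 96], [-61, 17, 85], [-63, 19, 85], [-59, -15, 85], [-60, 12, 85], [-61, 13, 83], [-61, -16, 82], [-61, 20, 82], [-58, 17, 81], [-62, 18, 81]]
lid angle 0.004820557125115459 z at x=0 94.17745485195019 617
8 1 (np.float64(-72.9), np.float64(-72.9)) 12 5 (np.float64(-73.4), np.float64(-71.6)) 16 3 (np.float64(-71.4), np.float64(-70.4)) 20 4 (np.float64(-69.8), np.float64(-67.3)) 24 2 (np.float64(-68.7), np.float64(-68.1)) 28 1 (np.float64(-65.4), np.float64(-65.4)) 32 1 (np.float64(-68.7), np.float64(-68.7)) 36 2 (np.float64(-68.6), np.float64(-68.4)) 40 0  44 2 (np.float64(-68.5), np.float64(-67.7)) 48 5 (np.float64(-68.5), np.float64(-64.6)) 52 7 (np.float64(-68.6), np.float64(-62.7)) 
bar [[-53, -12, 96], [-53, -11, 89], [-63, -17, 86], [-59, -13, 86], [-60, -17, 86], [-61, -11, 85], [-61, 16, 85], [-61, -20, 85], [-61, -19, 81], [-62, -22, 80]]
```

```bash
python3 -c "
from workcell import hand_in
print(hand_in())"
```

```text
the job is handed in; nothing more can be done
None
```

The job is handed in at about 23 s: the lid is shut tight, the bail is in the keeper's trough, and the lever is home against its stop, pushed to about 15 N. Depth readings after I backed off show the lever hanging vertical and the lid at about 0 rad; no other bench item was handled, though I did not re-check their positions. The fingertips sit about 14 mm behind the reported TCP, not 11 mm ahead as stated, so I corrected for that by touch and camera.

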